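# Pack the snack tin

## Task

Pack the snack tin. Prise up its tight lid with the blade of the table knife, swing it wide open, and leave the knife lying on the cutting board; set every loose carton gently, squarely and flat on the pile in the tin (lower it until it touches, do not drop it), tip all the dried longans out of the cup into the tin's empty compartment and stand the empty cup upright on the table, then shut the lid fully. Do not disturb the jar, mug, dish and tumbler.

Things in the scene. Friction and masses are not known exactly. Their poses are not given: they have to be found in the camera images.
- tin: plain steel snack tin fixed on the table, 134 (x) x 222 (y) x 96 mm high, walls and floor 3 mm; origin: centre of underside, z up. Lid hinge along the +x rim; the front with the lip is the -x side. A thin partition at y = 0, 60 mm high, makes two compartments of 128 (x) x 106 (y) mm. A bead along the outside of the front wall sticks out 12 mm, its top 86 mm above the table
- lid (a joint): the tin's lid, rad: 0 shut, 1.95 fully open (leaning back past upright). Stiff hinge (0.25 N m friction, lid 150 g): about 2.5 N at the lip raises it, and it stays at any angle where it is left. A plate 4 mm thick over the whole tin, top 100.5 mm above the table when shut
- lid_lip (a point): middle of the lower outer edge of the lid's front lip, which overhangs the front wall by 12 mm and is rolled over 7 mm deep. When shut its underside is 92 mm above the table: between it and the bead below is a slot 6 mm high, 12 mm deep, open to the front, too low for fingers, fit for a blade. Turns with the lid; its x axis points from lip to hinge
- lid_hinge (a point): middle of the lid's hinge axis, 96 mm above the table, 146 mm behind the lip
- pile_spot (a point): on the tin's floor, 3 mm above the table, under the centre of the pile in the compartment at the tin's -y end. The pile is a straight stack of the same flat cartons, packed fast, 70 (tin's x) x 42 mm; nobody has counted it: its top lies anywhere from 26 to 46 mm above the tin's floor
- nut_bay (a point): centre of the floor of the other, empty compartment (the tin's +y end), for the longans
- cup: small white ceramic cup without handle, 65 mm high, nearly straight: 61 mm wide at the foot, 63 mm at the rim, wall 4 mm, about 250 g, standing on the table with the dried longans in it; origin at the centre of its underside, z to the mouth
- board: wooden cutting board fixed on the table, 260 (x) x 130 (y) x 12 mm, origin at the centre of its underside
- knife: table knife lying on the board, 195 mm long, about 90 g. Origin: underside of the handle's front end, where the blade begins; x along the blade to its round tip, z up. Black handle 95 x 20 wide x 14 mm thick behind it (x -95 to 0), steel blade 100 x 18 x 2.5 mm in front, at the middle of the handle's thickness. It balances 20 mm behind the origin
- knife_tip (a point): the end of the blade
- knife_grip (a point): the balance point in the middle of the handle's thickness, 120 mm behind the tip
- carton1: flat loose carton of sesame brittle, 70 (x) x 40 (y) x 14 mm, 40 g, stiff cardboard; origin at the centre of its underside; lies flat on the table. One to three of them are there
- carton2: flat loose carton of sesame brittle, 70 (x) x 40 (y) x 14 mm, 40 g, stiff cardboard; origin at the centre of its underside; lies flat on the table. One to three of them are there
- carton3: flat loose carton of sesame brittle, 70 (x) x 40 (y) x 14 mm, 40 g, stiff cardboard; origin at the centre of its underside; lies flat on the table. One to three of them are there
- longan1_center (a point): centre of a dried longan, a hard brown ball 24 mm across, 14 g, one of six in the cup at the start
- longan2_center (a point): centre of a dried longan, a hard brown ball 24 mm across, 14 g, one of six in the cup at the start
- longan3_center (a point): centre of a dried longan, a hard brown ball 24 mm across, 14 g, one of six in the cup at the start
- longan4_center (a point): centre of a dried longan, a hard brown ball 24 mm across, 14 g, one of six in the cup at the start
- longan5_center (a point): centre of a dried longan, a hard brown ball 24 mm across, 14 g, one of six in the cup at the start
- longan6_center (a point): centre of a dried longan, a hard brown ball 24 mm across, 14 g, one of six in the cup at the start
- jar: jar, 60 mm wide, 85 mm high, not to be disturbed
- mug: blue mug, 76 mm wide, 85 mm high, not to be disturbed
- dish: small dish, 90 mm wide, 30 mm high, not to be disturbed
- tumbler: steel tumbler, 66 mm wide, 80 mm high, not to be disturbed
Things that resemble listed ones, but are neither listed nor needed, are in the scene too. There is more than one size of the knife; the job needs the smaller.

How it is judged:
By the outcome, as a careful person would: the job done as asked, in the order asked, and still so for the second after the job is handed in, with the robot touching nothing.
Of carton1, carton2, carton3 only 1 to 3 are there at a start; the rules pass over those that are not, and their reading is None.
At some moment in a run one of knife, cup may be knocked a few centimetres aside while the robot is not near it.
It also fails if it takes over 210 s, if anything falls off the work surface, if the arm or the gripper's body presses on something with over 40 N, if the wrist force passes 120 N, or if a joint passes its speed limit or range.

## Robot

A 6-joint arm with a two-finger parallel gripper is mounted at the origin on the work surface. World frame = base frame: x ahead of the robot, y to its left, z up, the work surface at z = 0. Lengths are in mm, angles in rad, forces in N, time in s.
With the tool pointing down it reaches from about 300 to 775 mm from the base axis. Payload 14.6 kg.
Tool frame: the origin (TCP) lies at the very end of the fingers, on their centre line; the grasp point (between the pads) lies 19 mm behind it; z points along the fingers, y is the line along which they close (so a half turn about z gives the same grasp; the last joint's range is limited). The gripper opens to 94 mm and grips with 3 to 60 N. Pads are 16 mm wide; open, the fingers measure 119 mm over their backs; the gripper's body (75 mm by 177 mm) begins 78 mm behind the grasp point.
Start: joints at [1.081, 0.3, 1.521, -0, 1.321, -0.067], TCP at [225.67, 501.56, 205.446] pointing down, gripper open.
Joint ranges: [-3.03, 3.03], [-0.79, 2.21], [0.23, 2.52], [-1.04, 4.18], [0, 3.07], [-2.55, 2.55]. Speed limits (rad/s): [2.22, 2.22, 2.57, 3.14, 3.14, 3.14].

## Interface

Orientations are given as [roll, pitch, yaw] about the fixed x, y, z axes, in that order (R = Rz(yaw) Ry(pitch) Rx(roll)).
In Python, from cell import manip, camera, get_calibration gives the robot as it stands. The module is installed in compiled form; this text tells all that it offers.
- The arm moves only by the tool jog_arm, never from a script. Its argument "plan" is one flat list of numbers, 6 for each row, row after row: the shift along the world's x, y, z in m, then the turn, a rotation vector about the world's x, y, z in degrees. A call has 1 to 20 rows; each row is the pose to reach, as a shift and turn from the pose commanded when the call began; what a row does not reach only later rows make up. A row lasts 1/10 s, in which the tool goes at most 50 mm and 8.59 degrees, less where a joint would pass 70% of its speed; a pose out of reach is approached as far as the arm can. A call with a gripper value outside its range is refused whole. "claw" is the finger opening in m, from 0 to 0.094, set as the call begins (left out, the last holds). The fingers move at their own pace and stop on an object; "force" is the grip in N (left out, the last holds). Time passes only in rows, so rows that repeat a pose let the fingers close. It gives the time, the measured TCP pose, the force, the opening and the grip force at its end, in the units of the state.
- manip.read_state(): the state, without advancing time (a new reading comes with each control period).
- camera(name): name is "scene" or "top" or "wrist"; returns (picture, depth): 480x640x3 uint8, red, green, blue; 480x640 float32, mm along the optical axis (not along the pixel's ray), 0 where there is no reading.
- get_calibration(name): a dict with "fx", "fy", "cx", "cy" (pixels), "origin" and "attitude" of the camera in the world. Camera axes: x right, y down, z forward; pixel columns grow to the right and rows downward; lengths in mm; the calibration is good to about 2 mm. A picture is of the moment at which its call begins: read the wrist's pose just before it. get_calibration takes no time and is no camera call; for the wrist camera it gives the pose at the moment of the call.
- manip.sign_off(): hands the job in; it is judged then, once.
The state is a dict: "clock": time; "joints": joint angles; "qd": joint speeds; "effort": joint torques, N m; "eef_pos": TCP position; "eef_rot": TCP orientation; "wrist_force": force on the tool from outside, world axes, zero at the start; "moment": the same for the moment, N m; "finger_gap": finger opening in mm; "finger_force": force on a finger pad.
Only numpy, scipy, OpenCV 4.12 (cv2) and the standard library are available. Lean on these libraries where they do the work, as an engineer would, in place of code of your own. Each camera call takes 0.05 s, during which the arm holds its last target. There are 200 camera calls.

## Working session

There is one attempt and no reset: what is moved stays moved. The work goes in short steps, Python scripts to look and compute and a tool call to move; the robot and the scene stay as the last step left them, time stands still between calls to the robot, and variables do not carry over. Pictures are saved under pics/ and viewed, at most 14 in all, crops included, and the job is handed in when it is done.

Besides the shell and the picture viewer there is one more tool, called after "Emit:" by a JSON object that holds its "fn" and its "kwargs", one argument or row to a line. jog_arm: Moves the arm, as the interface text tells. Its arguments: {"type":"object","properties":{"plan":{"type":"array"},"claw":{"type":"number"},"force":{"type":"number"}},"required":["plan"]}

```bash
mkdir -p pics; ls; cat > h.py <<'E'
import numpy as np, cv2
from cell import manip, camera, get_calibration
from scipy.spatial.transform import Rotation as R
def rot(a):
    a=np.array(a,float)
    return a if a.shape==(3,3) else R.from_euler('xyz',a).as_matrix()
def snap(name,f=None):
    c=get_calibration(name); p,d=camera(name)
    if f: cv2.imwrite('pics/'+f,p[:,:,::-1])
    return c,p,d
def cloud(c,d):
    v,u=np.mgrid[:480,:640]
    P=np.stack([(u-c['cx'])/c['fx']*d,(v-c['cy'])/c['fy']*d,d],-1)
    W=P@rot(c['attitude']).T+np.array(c['origin']); W[d==0]=np.nan
    return W
E
python3 - <<'E'
from h import *
for n in('scene','top'):
    c,p,d=snap(n,n+'1.png'); print(n,c); np.savez(n+'1.npz',p=p,W=cloud(c,d))
print(manip.read_state())
E
```

```text
pics
scene {'fx': 544.2615613391685, 'fy': 544.2615613391685, 'cx': 320.466939226891, 'cy': 236.43463459187615, 'origin': array([1203.92519824,  730.85582079,  855.89128179]), 'attitude': array([-2.19992188, -0.01736337,  2.38682091])}
top {'fx': 527.7129854972413, 'fy': 527.7129854972413, 'cx': 321.37061944703606, 'cy': 239.30585954670116, 'origin': array([ 400.77910392,    7.92098469, 1196.26801954]), 'attitude': array([-3.07166052, -0.01766627, -1.59811879])}
{'clock': 0.1, 'joints': array([ 1.08139653e+00,  3.00414516e-01,  1.52151752e+00, -3.85385260e-05,
        1.32070485e+00, -6.66146347e-02]), 'qd': array([-1.09262811e-03, -1.77874271e-03,  1.22270845e-05,  1.40593089e-03,
        1.33454884e-04,  1.39565936e-03]), 'effort': array([-1.16041218e-03, -5.32639503e+01, -3.53289735e+01,  7.08821020e-02,
        2.34361592e-02, -5.37513790e-05]), 'eef_pos': array([225.57343524, 501.35359379, 204.94425625]), 'eef_rot': array([-3.14054825e+00, -3.22629094e-05,  2.71881703e+00]), 'wrist_force': array([ 0.06219604, -0.08111673, -0.13572437]), 'moment': array([-0.0494455, -0.0425403, -0.0278052]), 'finger_force': 0.0, 'finger_gap': 93.88152990759995}
```

View pics/top1.png

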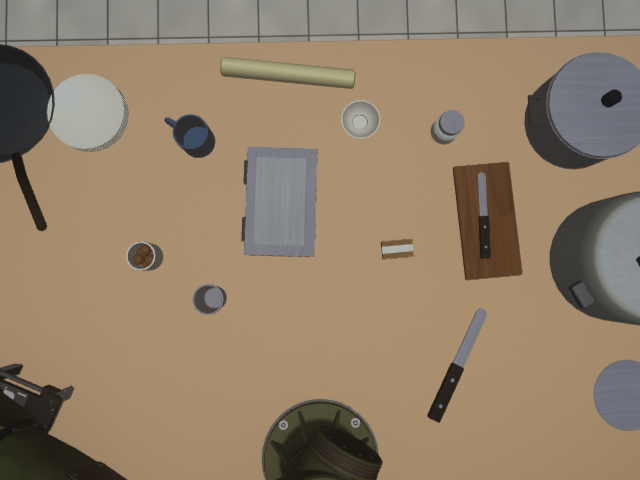

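View pics/scene1.png

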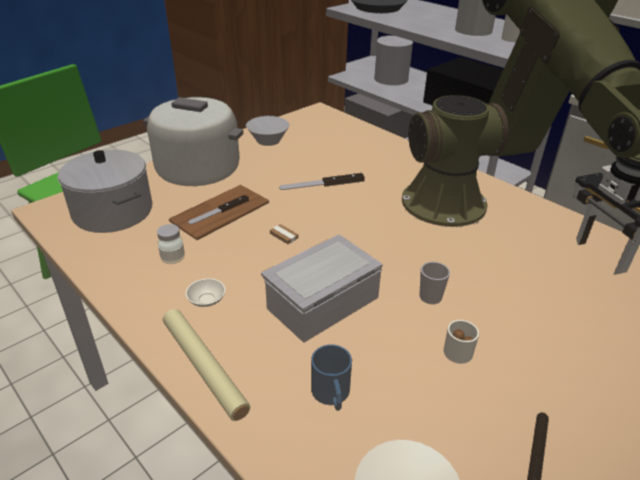

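The top view shows the tin at (282,202) with its hinges on the left (world +y) and lip on the right. The cup is at (142,256), with an empty grey tumbler at (208,298).

There are two knives. The small one lies on the board at (484,215), and the large decoy is on the table at (460,365). I can see one carton, at (397,249).

Next I'll measure these.

```bash
python3 - <<'E'
from h import *
D=np.load('top1.npz');W=D['W'];p=D['p']
S=np.load('scene1.npz');WS=S['W']
def rect(W,m,n):
    P=W[m]; P=P[~np.isnan(P[:,0])]
    r=cv2.minAreaRect(P[:,:2].astype(np.float32)); print(n,len(P),np.round(r[0],1),np.round(r[1],1),round(r[2],1),'z',np.round(np.percentile(P[:,2],[2,50,98]),1))
def box(x0,y0,x1,y1):
    m=np.zeros((480,640),bool);m[y0:y1,x0:x1]=1;return m
tab=W[box(330,260,420,300)];print('table z',np.nanmedian(tab[:,2]))
Z=W[...,2]
rect(W,box(225,135,335,270)&(Z>85)&(Z<115),'tin')
rect(W,box(440,150,535,290)&(Z>7)&(Z<40),'board')
g=p.astype(int); sat=g.max(-1)-g.min(-1)
bd=box(465,165,505,265)
rect(W,bd&(sat<25)&(g.max(-1)>90),'blade'); rect(W,bd&(g.max(-1)<45),'handle')
b2=box(420,300,495,425); rect(W,b2&(sat<25)&(g.max(-1)>90),'blade2'); rect(W,b2&(g.max(-1)<45),'handle2')
rect(W,box(370,230,425,270)&(Z>7),'carton')
for n,b in dict(cup=(120,235,162,275),tumb=(188,280,230,320),mug=(160,110,220,160),dish=(338,95,385,142),jar=(428,105,468,148)).items():
    rect(W,box(*b)&(Z>(15 if n=='dish' else 45)),n)
def ctr(ys,xs):
    print(ys,xs,np.round(W[ys,xs],0))
for a in((170,482),(258,485),(247,142)):ctr(*a)
# scene-camera check
for n,xr in dict(tin=((300,600),(0,200)),).items():
    m=(WS[...,2]>85)&(WS[...,2]<115)&(WS[...,0]>250)&(WS[...,0]<620)&(WS[...,1]>0)&(WS[...,1]<220); rect(WS,m,'tin scene')
m=(WS[...,2]>8)&(WS[...,2]<25)&(WS[...,0]>320)&(WS[...,0]<450)&(WS[...,1]>-220)&(WS[...,1]<-100); rect(WS,m,'carton scene')
cv2.imwrite('pics/crop1.png',cv2.resize(p[150:290,370:530,::-1],None,fx=4,fy=4,interpolation=cv2.INTER_CUBIC))
E
```

```text
table z 0.8326841796158533
tin 7702 [559.8  72.7] [153.  228.1] 87.2 z [ 97.4 102.  106.4]
board 6440 [ 525.4 -401.4] [198.4 305.8] 87.4 z [ 8.  12.9 27.5]
blade 354 [ 541.3 -381.3] [172.1  19.7] 0.5 z [16.4 20.9 26.8]
handle 362 [ 479.3 -380. ] [20.7 92.9] 88.7 z [16.2 26.1 31.4]
blade2 710 [ 212.1 -319.7] [ 28.1 237.3] 63.7 z [ 7.1 11.9 18.5]
handle2 727 [ 138.4 -279. ] [ 27.7 127.4] 62.5 z [ 7.7 19.4 24.3]
carton 569 [ 451.5 -184.5] [106.8  79.2] 88.5 z [ 8.2 14.6 19.6]
cup 503 [454.8 371.4] [62.1 61.8] 10.2 z [45.6 54.  68.7]
tumb 360 [359.2 227.3] [65.1 62.8] 88.2 z [46.3 76.7 84.3]
mug 669 [714.5 270.7] [75.6 98.4] 0.0 z [45.9 73.6 89.2]
dish 684 [ 751.3 -110. ] [87.8 87.1] 62.5 z [15.3 24.3 33.6]
jar 682 [ 722.5 -300. ] [56.5 55.7] 12.0 z [49.5 84.2 89.4]
170 482 [ 632. -386.   12.]
258 485 [ 431. -378.   28.]
247 142 [474. 374.  50.]
tin scene 3488 [533.1  76.6] [154.9 178.3] 88.1 z [ 88.4 100.1 103.3]
carton scene 71 [ 443.5 -183.5] [13.9 71.1] 1.8 z [ 8.9 12.3 15.8]
```

View pics/crop1.png

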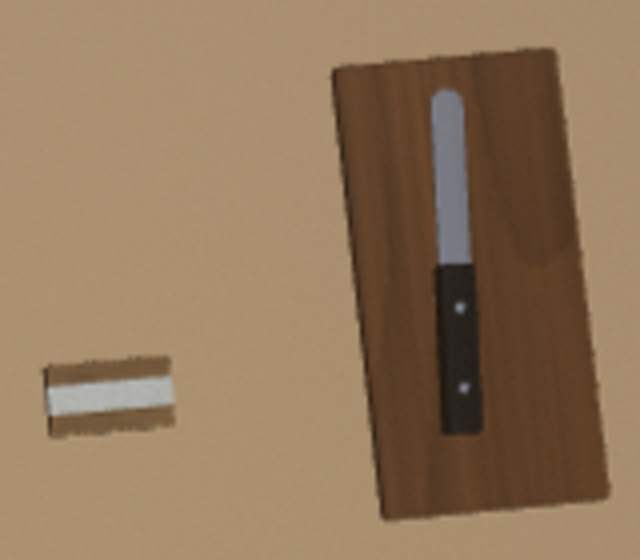

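The crop confirms it: the small knife is on the board with its tip away from the robot, and the carton's long side lies along world y. Now I'll move above the knife.

Emit:
{"fn": "jog_arm", "kwargs": {
  "plan": [0.06,-0.05,0.03,0,0,-8,0.12,-0.09,0.06,0,0,-16,0.17,-0.14,0.1,0,0,-24,0.2,-0.19,0.1,0,0,-32,0.22,-0.24,0.1,0,0,-40,0.23,-0.29,0.1,0,0,-48,0.24,-0.34,0.1,0,0,-56,0.25,-0.39,0.1,0,0,-64,0.26,-0.44,0.1,0,0,-72,0.27,-0.49,0.1,0,0,-80,0.27,-0.54,0.1,0,0,-88,0.274,-0.59,0.1,0,0,-96,0.274,-0.64,0.1,0,0,-104,0.274,-0.69,0.1,0,0,-112,0.274,-0.74,0.1,0,0,-120,0.274,-0.78,0.1,0,0,-128,0.274,-0.82,0.1,0,0,-136,0.274,-0.85,0.1,0,0,-144,0.274,-0.882,0.1,0,0,-152,0.274,-0.882,0.1,0,0,-155.8]
}}

```text
clock: 2.1
eef_pos: [498.9, -383.3, 304.6]
eef_rot: [-3.141, 0.001, -0.007]
wrist_force: [0.6, 0.0, -0.6]
finger_gap: 93.7
finger_force: 0.0
```

```bash
python3 - <<'E'
from h import *
s=manip.read_state();print({k:np.round(s[k],4) for k in('clock','joints','eef_pos','eef_rot','finger_gap')})
c,p,d=snap('wrist','w1.png');print(c);np.savez('w1.npz',p=p,W=cloud(c,d))
E
```

```text
{'clock': np.float64(2.1), 'joints': array([-7.1320e-01,  4.3820e-01,  1.1084e+00, -2.0000e-04,  1.5961e+00,
        8.6490e-01]), 'eef_pos': array([ 498.8818, -383.2861,  304.5952]), 'eef_rot': array([-3.141e+00,  1.000e-03, -7.300e-03]), 'finger_gap': np.float64(93.7413)}
{'fx': 357.6893156939752, 'fy': 357.6893156939752, 'cx': 316.2083006016037, 'cy': 238.55681266295403, 'origin': array([ 575.87931918, -383.81775791,  483.90123238]), 'attitude': array([ 2.87564782e+00,  9.72894698e-04, -1.57878157e+00])}
```

View pics/w1.png

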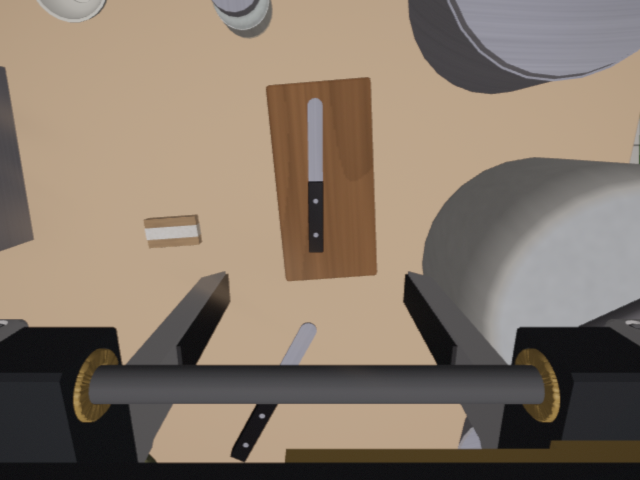

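The wrist view shows the small knife centred on the board: tip at (315,98), handle front at (316,181), handle end at (316,252). The carton is at (172,231).

```bash
cat >> h.py <<'E'
def onplane(c,u,v,z):
    u=np.asarray(u,float);v=np.asarray(v,float)
    r=np.stack([(u-c['cx'])/c['fx'],(v-c['cy'])/c['fy'],np.ones_like(u)],-1)@rot(c['attitude']).T
    o=np.array(c['origin']); return (o+r*((z-o[2])/r[...,2])[...,None])[...,:2]
def fit(c,m,z,n=''):
    v,u=np.nonzero(m); P=onplane(c,u,v,z).astype(np.float32)
    r=cv2.minAreaRect(P); print(n,len(P),np.round(r[0],1),np.round(r[1],1),round(r[2],1)); return r
def box(x0,y0,x1,y1):
    m=np.zeros((480,640),bool);m[y0:y1,x0:x1]=1;return m
E
python3 - <<'E'
from h import *
c=get_calibration('wrist');p=np.load('w1.npz')['p'];g=p.astype(int);sat=g.max(-1)-g.min(-1)
bd=box(295,90,340,260)
fit(c,bd&(g.max(-1)<50),26,'handle'); fit(c,bd&(sat<30)&(g.max(-1)>90),20.3,'blade')
m=box(140,210,205,252)
hs=cv2.cvtColor(p,cv2.COLOR_RGB2HSV)
print(p[200,170],p[222,170],p[232,170])
fit(c,m&((g.sum(-1)<340)|((sat<40)&(g.sum(-1)>450))),14,'carton')
print(onplane(c,[315,316,316,316],[98,181,252,216],20))
E
```

```text
handle 886 [ 479.6 -384.8] [17.8 90.3] 89.5
blade 1281 [ 538.7 -385. ] [ 18.5 172.9] 89.5
[188 165 139] [147 120  93] [190 186 183]
carton 747 [ 463.4 -191. ] [75.9 37.5] 89.3
[[ 625.17090871 -386.51503497]
 [ 525.33015317 -386.42603403]
 [ 429.77168811 -385.18145729]
 [ 479.49932992 -385.82912222]]
```

Emit:
{"fn": "jog_arm", "kwargs": {
  "plan": [0.01,-0.005,-0.05,0,0,0,0.01,-0.005,-0.1,0,0,0,0.01,-0.005,-0.15,0,0,0,0.01,-0.005,-0.2,0,0,0,0.01,-0.005,-0.24,0,0,0,0.01,-0.005,-0.255,0,0,0,0.01,-0.005,-0.255,0,0,0,0.01,-0.005,-0.255,0,0,0,0.01,-0.005,-0.255,0,0,0],
  "claw": 0.05
}}

```text
clock: 3.05
eef_pos: [510.6, -386.3, 53.1]
eef_rot: [3.139, -0.003, -0.0]
wrist_force: [0.2, 0.6, -0.1]
finger_gap: 50.3
finger_force: 0.0
```

```bash
python3 - <<'E'
from h import *
s=manip.read_state();print({k:np.round(s[k],4) for k in('clock','joints','eef_pos','eef_rot','finger_gap','wrist_force')})
c,p,d=snap('wrist');g=p.astype(int)
np.savez('w2.npz',p=p);v,u=np.nonzero(box(280,60,360,400)&(g.max(-1)<50)); print(np.percentile(u,[1,50,99]),np.percentile(v,[1,50,99]))
cv2.imwrite('pics/w2.png',p[...,::-1])
E
```

```text
{'clock': np.float64(3.05), 'joints': array([-0.7048,  0.6471,  1.3853, -0.    ,  1.1054,  0.8664]), 'eef_pos': array([ 510.6371, -386.2558,   53.0554]), 'eef_rot': array([ 3.1391e+00, -2.9000e-03, -4.0000e-04]), 'finger_gap': np.float64(50.2675), 'wrist_force': array([ 0.1965,  0.6347, -0.0578])}
[289.51 310.   347.49] [245. 328. 367.]
```

View pics/w2.png

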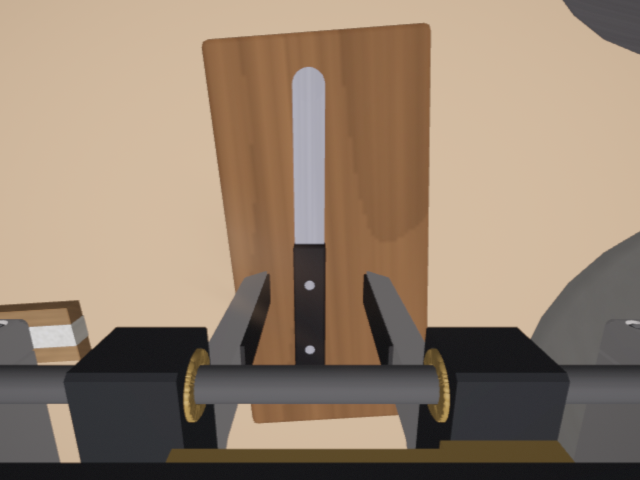

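The handle is between the fingers, about 4 mm to +y of centre. I'll lower and grip.

Emit:
{"fn": "jog_arm", "kwargs": {
  "plan": [0,0.004,-0.02,0,0,0,0,0.004,-0.037,0,0,0,0,0.004,-0.0385,0,0,0,0,0.004,-0.0385,0,0,0,0,0.004,-0.0385,0,0,0]
}}

```text
clock: 3.6
eef_pos: [510.0, -381.8, 12.3]
eef_rot: [3.141, -0.001, -0.001]
wrist_force: [1.2, -1.1, 2.2]
finger_gap: 49.8
finger_force: 1.0
```

Emit:
{"fn": "jog_arm", "kwargs": {
  "plan": [0,0,0,0,0,0,0,0,0,0,0,0,0,0,0,0,0,0,0,0,0,0,0,0,0,0,0,0,0,0,0,0,0,0,0,0,0,0,0,0,0,0],
  "claw": 0.0,
  "force": 60
}}

```text
clock: 4.3
eef_pos: [509.8, -381.6, 12.3]
eef_rot: [3.141, -0.0, -0.0]
wrist_force: [0.4, 1.0, 5.8]
finger_gap: 19.5
finger_force: 60.5
```

Emit:
{"fn": "jog_arm", "kwargs": {
  "plan": [0,0,0.03,0,0,0,0,0,0.07,0,0,0,0,0,0.11,0,0,0,0,0.02,0.14,0,0,8,0.01,0.05,0.14,0,0,16,0.02,0.08,0.14,0,0,24,0.03,0.1,0.14,0,0,32,0.04,0.12,0.14,0,0,40,0.05,0.14,0.14,0,0,48,0.05,0.16,0.14,0,0,56,0.05,0.18,0.14,0,0,64,0.05,0.2,0.14,0,0,72,0.05,0.205,0.14,0,0,80,0.05,0.205,0.14,0,0,88,0.05,0.205,0.14,0,0,90,0.05,0.205,0.14,0,0,90,0.05,0.205,0.14,0,0,90]
}}

```text
clock: 6.0
eef_pos: [559.5, -176.4, 151.6]
eef_rot: [-3.141, -0.0, 1.569]
wrist_force: [0.2, 0.3, -1.0]
finger_gap: 19.3
finger_force: 60.0
```

```bash
python3 - <<'E'
from h import *
s=manip.read_state();print({k:np.round(s[k],4) for k in('clock','joints','eef_pos','eef_rot','finger_gap','wrist_force')})
c,p,d=snap('wrist','w3.png');print(c);np.savez('w3.npz',p=p,W=cloud(c,d))
E
```

```text
{'clock': np.float64(6.0), 'joints': array([-3.6790e-01,  4.2810e-01,  1.4755e+00, -1.0000e-04,  1.2387e+00,
       -3.6590e-01]), 'eef_pos': array([ 559.4813, -176.4443,  151.6234]), 'eef_rot': array([-3.1409e+00, -2.0000e-04,  1.5688e+00]), 'finger_gap': np.float64(19.316), 'wrist_force': array([ 0.2046,  0.3471, -0.9836])}
{'fx': 357.6893156939752, 'fy': 357.6893156939752, 'cx': 316.2083006016037, 'cy': 238.55681266295403, 'origin': array([ 560.68636567, -100.46310969,  331.02595175]), 'attitude': array([ 2.87790250e+00,  1.36587768e-03, -2.62846109e-03])}
```

View pics/w3.png

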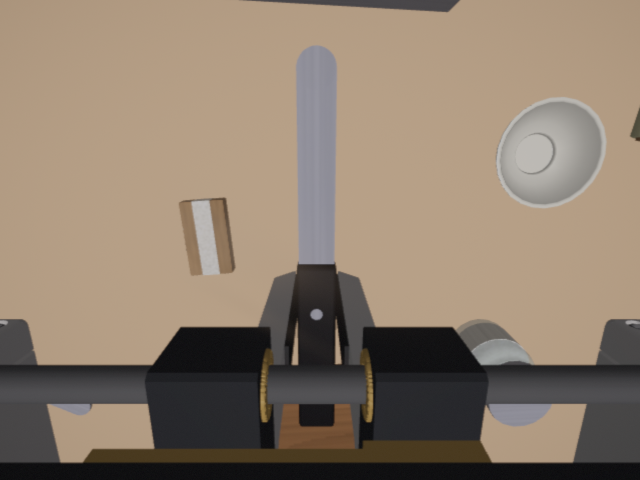

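The view shows the knife gripped straight, tip at (316,48), with the tin's front wall just entering at the top (y<10). I'll measure the lid's edges from the top camera and scene depth.

```bash
python3 - <<'E'
from h import *
c,p,d=snap('top'); g=p.astype(int)
cw=get_calibration('wrist'); print('tip',onplane(cw,[316,316],[48,264],158.3))
sat=g.max(-1)-g.min(-1)
m=box(225,135,335,270)&(sat<32)
m=cv2.morphologyEx(m.astype(np.uint8),cv2.MORPH_OPEN,np.ones((5,5)))
n,l,st,_=cv2.connectedComponentsWithStats(m);k=1+np.argmax(st[1:,4]);print(st[k])
m=l==k
fit(c,m,100.5,'lid')
# right edge per row
for v in range(150,256,12):
    u=np.nonzero(m[v])[0]; print(v,u.min(),u.max(),onplane(c,[u.min()-.5,u.max()+.5],[v,v],100.5).round(1).tolist(), g[v,u.max()-2:u.max()+4].sum(-1))
cv2.imwrite('pics/crop2.png',cv2.resize(p[130:275,225:345,::-1],None,fx=4,fy=4,interpolation=cv2.INTER_CUBIC))
S=np.load('scene1.npz')['W'];
# front wall in the scene camera is hidden; back wall points
q=S[(S[...,2]>20)&(S[...,2]<80)&(S[...,0]>440)&(S[...,0]<680)&(S[...,1]>100)&(S[...,1]<200)];print('backwall y vs x',np.polyfit(q[:,0],q[:,1],1),np.median(q,0))
E
```

```text
tip [[ 560.50322908  -60.79834665]
 [ 560.2575347  -160.6240822 ]]
[ 242  147   75  110 7744]
lid 7744 [559.4  72.6] [152.1 228.2] 87.0
150 248 316 [[669.1, 136.5], [665.8, -8.4]] [470 467 462 433 526 520]
162 244 316 [[643.8, 145.4], [640.2, -7.7]] [468 471 464 414 528 525]
174 244 316 [[618.3, 145.8], [614.7, -7.1]] [468 468 484 524 523 523]
186 246 315 [[592.8, 142.1], [589.3, -4.3]] [472 473 470 466 525 524]
198 246 315 [[567.5, 142.5], [563.9, -3.6]] [470 464 464 416 521 526]
210 245 315 [[542.4, 145.0], [538.7, -2.9]] [462 459 512 523 527 525]
222 242 314 [[517.4, 151.7], [513.5, -0.2]] [462 459 458 476 522 522]
234 242 314 [[492.4, 152.1], [488.4, 0.5]] [465 461 464 413 520 520]
246 244 314 [[467.3, 148.4], [463.4, 1.1]] [459 467 511 524 526 525]
backwall y vs x [-9.85295765e-02  1.96504832e+02] [588.23370104 141.18041298  49.92708729]
```

View pics/crop2.png

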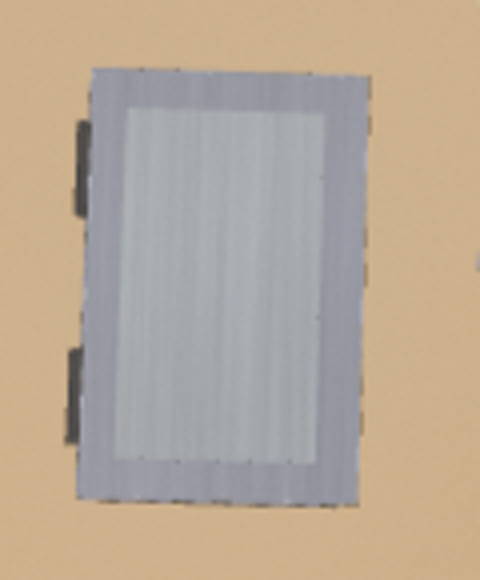

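The lip edge runs along y ≈ -3 at x=560, and the tin's yaw is about 87.3°. I'll line up in front of the slot.

Emit:
{"fn": "jog_arm", "kwargs": {
  "plan": [-0.003,0,-0.035,0,0,-2.5,-0.005,0.01,-0.069,0,0,-2.5,-0.005,0.035,-0.069,0,0,-2.5,-0.005,0.048,-0.069,0,0,-2.5,-0.005,0.048,-0.069,0,0,-2.5,-0.005,0.048,-0.069,0,0,-2.5,-0.005,0.048,-0.069,0,0,-2.5]
}}

```text
clock: 6.8
eef_pos: [555.0, -129.2, 83.6]
eef_rot: [3.14, 0.0, 1.526]
wrist_force: [0.5, 0.2, -0.4]
finger_gap: 19.6
finger_force: 60.0
```

```bash
python3 - <<'E'
from h import *
s=manip.read_state();print({k:np.round(s[k],4) for k in('clock','joints','eef_pos','eef_rot','finger_gap','wrist_force')})
c,p,d=snap('wrist'); W=cloud(c,d);np.savez('w4.npz',p=p,W=W)
print(c['origin'])
cv2.imwrite('pics/w4.png',cv2.resize(p[0:220,150:480,::-1],None,fx=2,fy=2))
# depth profile along column of blade & beside
for u in (316,270,370):
    print(u,[(v,*W[v,u].round(0).tolist()) for v in range(4,150,10)])
E
```

```text
{'clock': np.float64(6.8), 'joints': array([-2.9300e-01,  4.6930e-01,  1.5879e+00, -2.0000e-04,  1.0832e+00,
       -2.4830e-01]), 'eef_pos': array([ 554.9949, -129.2296,   83.557 ]), 'eef_rot': array([3.1405e+00, 4.0000e-04, 1.5262e+00]), 'finger_gap': np.float64(19.6386), 'wrist_force': array([ 0.4795,  0.1629, -0.3865])}
[559.12752852 -53.2200784  262.92982455]
316 [(4, 562.0, -0.0, 101.0), (14, 561.0, -4.0, 100.0), (24, 561.0, -3.0, 85.0), (34, 562.0, 8.0, 29.0), (44, 562.0, 8.0, 7.0), (54, 561.0, -16.0, 92.0), (64, 561.0, -20.0, 92.0), (74, 560.0, -24.0, 90.0), (84, 560.0, -28.0, 91.0), (94, 560.0, -33.0, 91.0), (104, 560.0, -37.0, 92.0), (114, 560.0, -41.0, 91.0), (124, 559.0, -45.0, 92.0), (134, 559.0, -50.0, 91.0), (144, 559.0, -54.0, 93.0)]
270 [(4, 543.0, 1.0, 100.0), (14, 543.0, -3.0, 101.0), (24, 541.0, -2.0, 87.0), (34, 535.0, 9.0, 28.0), (44, 532.0, 10.0, 5.0), (54, 531.0, 4.0, 1.0), (64, 530.0, -1.0, -0.0), (74, 530.0, -8.0, 1.0), (84, 530.0, -14.0, 0.0), (94, 529.0, -20.0, -1.0), (104, 529.0, -27.0, 1.0), (114, 528.0, -33.0, 0.0), (124, 528.0, -40.0, 1.0), (134, 527.0, -46.0, -0.0), (144, 526.0, -53.0, 0.0)]
370 [(4, 583.0, -1.0, 100.0), (14, 583.0, -5.0, 100.0), (24, 585.0, -4.0, 86.0), (34, 593.0, 6.0, 30.0), (44, 597.0, 6.0, 8.0), (54, 597.0, 1.0, 2.0), (64, 598.0, -4.0, 0.0), (74, 597.0, -11.0, 1.0), (84, 598.0, -17.0, -1.0), (94, 598.0, -23.0, -0.0), (104, 597.0, -30.0, 1.0), (114, 597.0, -36.0, 2.0), (124, 598.0, -43.0, -1.0), (134, 597.0, -50.0, -0.0), (144, 597.0, -57.0, -0.0)]
```

View pics/w4.png

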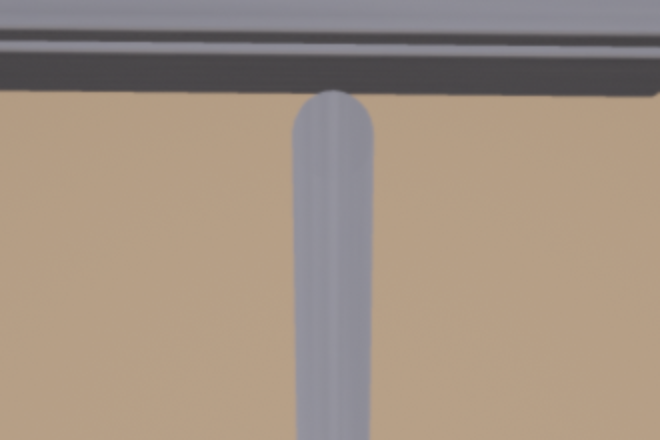

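The view shows the blade tip in front of the slot at (332,92 in the crop), square to the lip. The lid top reads 100 and the blade top 91.5, so I'll lower 1.2 mm and insert.

Emit:
{"fn": "jog_arm", "kwargs": {
  "plan": [0,0,-0.0012,0,0,0,0,0,-0.0012,0,0,0,0.0003,0.006,-0.0012,0,0,0,0.0006,0.012,-0.0012,0,0,0,0.0008,0.017,-0.0012,0,0,0,0.0009,0.0195,-0.0012,0,0,0,0.0009,0.0195,-0.0012,0,0,0,0.0009,0.0195,-0.0012,0,0,0]
}}

```text
clock: 7.65
eef_pos: [555.6, -108.9, 81.8]
eef_rot: [3.142, -0.0, 1.527]
wrist_force: [0.7, -0.5, 0.5]
finger_gap: 19.3
finger_force: 60.0
```

Emit:
{"fn": "jog_arm", "kwargs": {
  "plan": [0,0,0.003,0,0,0,0,0,0.006,0,0,0,0,0,0.009,0,0,0,0,0,0.012,0,0,0]
}}

```text
clock: 8.05
eef_pos: [555.5, -108.9, 93.9]
eef_rot: [-3.141, -0.0, 1.527]
wrist_force: [0.0, 1.6, -3.8]
finger_gap: 19.2
finger_force: 60.0
```

```bash
python3 - <<'E'
from h import *
c,p,d=snap('wrist'); W=cloud(c,d)
s=manip.read_state();print(s['eef_pos'],s['wrist_force'],s['moment'])
for u in (270,316,370): print(u,[tuple(W[v,u].round(0).tolist()) for v in range(0,60,5)])
print('blade',[tuple(W[v,316].round(0).tolist()) for v in range(60,260,20)])
E
```

```text
[ 555.66874679 -108.95447595   94.41055373] [-0.1681351   1.34190079 -2.57207992] [-0.13543002  0.16652069  0.02012687]
270 [(543.0, 23.0, 108.0), (543.0, 21.0, 109.0), (543.0, 20.0, 108.0), (543.0, 18.0, 108.0), (543.0, 16.0, 108.0), (543.0, 14.0, 109.0), (543.0, 12.0, 109.0), (543.0, 10.0, 109.0), (542.0, 9.0, 107.0), (542.0, 7.0, 109.0), (542.0, 5.0, 108.0), (542.0, 3.0, 107.0)]
316 [(562.0, 23.0, 108.0), (562.0, 21.0, 108.0), (562.0, 19.0, 108.0), (562.0, 17.0, 108.0), (562.0, 16.0, 107.0), (562.0, 13.0, 109.0), (562.0, 12.0, 107.0), (561.0, 9.0, 110.0), (561.0, 8.0, 109.0), (561.0, 6.0, 108.0), (561.0, 4.0, 109.0), (561.0, 2.0, 110.0)]
370 [(584.0, 22.0, 108.0), (584.0, 19.0, 110.0), (584.0, 18.0, 108.0), (584.0, 16.0, 108.0), (584.0, 14.0, 109.0), (584.0, 13.0, 107.0), (584.0, 10.0, 109.0), (584.0, 8.0, 109.0), (584.0, 7.0, 108.0), (584.0, 5.0, 109.0), (584.0, 3.0, 108.0), (584.0, 1.0, 108.0)]
blade [(561.0, 0.0, 109.0), (561.0, -6.0, 101.0), (560.0, -15.0, 100.0), (560.0, -23.0, 101.0), (560.0, -32.0, 101.0), (559.0, -41.0, 100.0), (559.0, -51.0, 101.0), (558.0, -60.0, 100.0), (558.0, -70.0, 101.0), (557.0, -80.0, 101.0)]
```

The lid is rising cleanly and the blade isn't slipping. I'll continue along the arc.

Emit:
{"fn": "jog_arm", "kwargs": {
  "plan": [0,0.003,0.0105,0,0,0,0,0.008,0.0225,0,0,0,0,0.014,0.0345,0,0,0,0.001,0.019,0.0465,0,0,0,0.001,0.025,0.0585,0,0,0,0.001,0.032,0.0705,0,0,0,0.002,0.041,0.0825,0,0,0,0.002,0.051,0.0945,0,0,0,0.002,0.051,0.0945,0,0,0,0.002,0.051,0.0945,0,0,0]
}}

```text
clock: 9.1
eef_pos: [557.7, -57.5, 188.5]
eef_rot: [3.141, -0.0, 1.527]
wrist_force: [-0.2, 0.2, -2.0]
finger_gap: 19.3
finger_force: 60.0
```

```bash
python3 - <<'E'
from h import *
s=manip.read_state();print(s['eef_pos'],s['wrist_force'],s['moment'])
c,p,d=snap('wrist'); W=cloud(c,d)
for u in (230,316): print(u,[tuple(W[v,u].round(0).tolist()) for v in range(0,300,20)])
snap('scene','s2.png')
E
```

```text
[557.7130106 -57.5033693 188.4979204] [-0.19418967  0.19535626 -2.02234233] [-0.06417486  0.08284756  0.03409035]
230 [(525.0, 83.0, 180.0), (527.0, 71.0, 195.0), (529.0, 60.0, 208.0), (528.0, 52.0, 210.0), (483.0, 78.0, 4.0), (482.0, 61.0, 5.0), (479.0, 43.0, 3.0), (477.0, 24.0, 3.0), (495.0, 8.0, 87.0), (473.0, -15.0, 1.0), (470.0, -36.0, 0.0), (468.0, -57.0, 0.0), (465.0, -79.0, -1.0), (463.0, -101.0, -1.0), (461.0, -123.0, 1.0)]
316 [(565.0, 82.0, 179.0), (564.0, 69.0, 196.0), (564.0, 59.0, 206.0), (563.0, 50.0, 210.0), (563.0, 45.0, 196.0), (563.0, 37.0, 197.0), (562.0, 28.0, 198.0), (562.0, 19.0, 196.0), (561.0, 10.0, 197.0), (561.0, 1.0, 196.0), (561.0, -9.0, 197.0), (560.0, -18.0, 197.0), (560.0, -28.0, 197.0), (559.0, -39.0, 195.0), (559.0, -48.0, 202.0)]
```

View pics/s2.png

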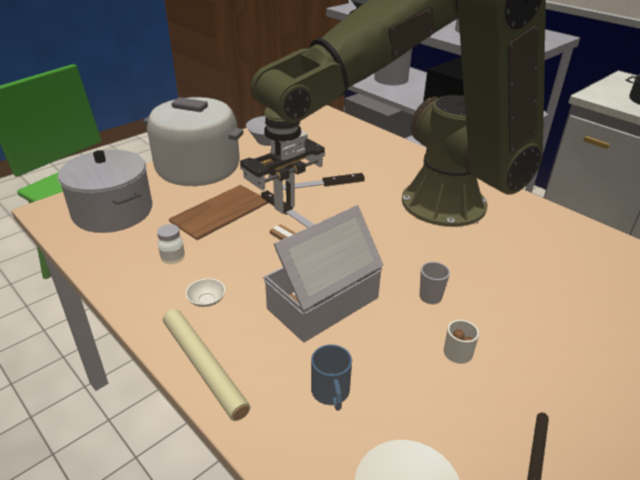

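The scene view shows the lid about 50° open on the blade, with the tin centre at (322,285). I'll push it back with the blade.

Emit:
{"fn": "jog_arm", "kwargs": {
  "plan": [0.001,0.013,0.003,0,0,0,0.001,0.026,0.005,0,0,0,0.002,0.039,0.005,0,0,0,0.002,0.052,0.005,0,0,0,0.003,0.065,0.005,0,0,0,0.003,0.078,0.005,0,0,0,0.004,0.091,0.005,0,0,0,0.004,0.104,0.005,0,0,0,0.005,0.115,0.005,0,0,0,0.005,0.122,0.005,0,0,0,0.005,0.125,0.005,0,0,0,0.005,0.125,0.005,0,0,0,0.005,0.125,0.005,0,0,0]
}}

```text
clock: 10.5
eef_pos: [562.6, 67.0, 193.3]
eef_rot: [-3.142, -0.0, 1.527]
wrist_force: [-0.3, -1.2, -0.4]
finger_gap: 19.6
finger_force: 60.0
```

```bash
python3 - <<'E'
from h import *
s=manip.read_state();print(s['eef_pos'],s['wrist_force'],s['joints'])
c,p,d=snap('wrist'); W=cloud(c,d)
for u in (200,316): print(u,[tuple(W[v,u].round(0).tolist()) for v in range(0,200,15)])
c,p,d=snap('scene'); W=cloud(c,d)
m=(W[...,2]>120)&(W[...,2]<225)&(W[...,0]>450)&(W[...,0]<670)&(W[...,1]>120)&(W[...,1]<215)
q=W[m];print(len(q));print(np.polyfit(q[:,2],q[:,1],1), [ (z,np.median(q[abs(q[:,2]-z)<5,1])) for z in (130,160,190,220)])
E
```

```text
[562.56780611  67.02448915 193.25960939] [-0.3038857  -1.20262545 -0.35361927] [5.37716302e-02 3.46471593e-01 1.48842591e+00 3.52162185e-04
 1.30669820e+00 9.79609579e-02]
200 [(529.0, 192.0, 231.0), (524.0, 192.0, 217.0), (521.0, 189.0, 209.0), (518.0, 186.0, 200.0), (514.0, 182.0, 190.0), (510.0, 178.0, 178.0), (505.0, 173.0, 164.0), (499.0, 167.0, 149.0), (493.0, 160.0, 131.0), (484.0, 151.0, 108.0), (456.0, 141.0, 22.0), (456.0, 127.0, 27.0), (454.0, 113.0, 29.0), (454.0, 99.0, 34.0)]
316 [(569.0, 191.0, 230.0), (569.0, 190.0, 217.0), (569.0, 188.0, 207.0), (568.0, 183.0, 203.0), (568.0, 178.0, 201.0), (568.0, 172.0, 201.0), (568.0, 165.0, 200.0), (567.0, 159.0, 200.0), (567.0, 153.0, 202.0), (567.0, 146.0, 200.0), (566.0, 139.0, 202.0), (566.0, 132.0, 201.0), (566.0, 126.0, 201.0), (566.0, 118.0, 202.0)]
1834
[  0.30191564 123.42729188] [(130, np.float64(162.0352903295052)), (160, np.float64(173.5332633320645)), (190, np.float64(185.54031101729265)), (220, np.float64(196.67602929406246))]
```

Emit:
{"fn": "jog_arm", "kwargs": {
  "plan": [0,0.004,0,0,0,0,0,0.004,0,0,0,0,0,-0.03,0,0,0,0,0,-0.07,0,0,0,0,0,-0.11,0,0,0,0,0,-0.15,0,0,0,0,0,-0.19,0,0,0,-8,-0.01,-0.23,0,0,0,-16,-0.02,-0.27,0,0,0,-24,-0.03,-0.31,0,0,0,-32,-0.04,-0.35,0,0,0,-40,-0.05,-0.39,0,0,0,-48,-0.0525,-0.42,0,0,0,-56,-0.0525,-0.449,0,0,0,-64,-0.0525,-0.449,0,0,0,-72,-0.0525,-0.449,-0.02,0,0,-80,-0.0525,-0.449,-0.06,0,0,-87.5,-0.0525,-0.449,-0.11,0,0,-87.5,-0.0525,-0.449,-0.15,0,0,-87.5,-0.0525,-0.449,-0.15,0,0,-87.5]
}}

```text
clock: 12.6
eef_pos: [507.8, -380.0, 37.8]
eef_rot: [-3.135, 0.007, -0.001]
wrist_force: [-0.7, 0.1, -0.4]
finger_gap: 19.3
finger_force: 60.0
```

```bash
python3 - <<'E'
from h import *
c,p,d=snap('wrist');W=cloud(c,d);s=manip.read_state();print(s['eef_pos'],s['wrist_force'])
print([tuple(W[v,316].round(0).tolist()) for v in range(20,300,20)])
print([tuple(W[v,250].round(0).tolist()) for v in range(20,300,20)])
E
```

```text
[ 509.33948681 -381.22756963   41.76813161] [-0.33731006 -0.77798198 -0.52067627]
[(644.0, -380.0, 12.0), (635.0, -380.0, 11.0), (619.0, -380.0, 45.0), (611.0, -380.0, 45.0), (603.0, -380.0, 45.0), (594.0, -380.0, 45.0), (585.0, -380.0, 45.0), (576.0, -380.0, 45.0), (567.0, -380.0, 46.0), (558.0, -380.0, 46.0), (547.0, -380.0, 45.0), (538.0, -380.0, 46.0), (527.0, -380.0, 45.0), (nan, nan, nan)]
[(nan, nan, nan), (635.0, -346.0, 12.0), (626.0, -345.0, 12.0), (616.0, -345.0, 12.0), (606.0, -344.0, 13.0), (596.0, -344.0, 13.0), (585.0, -343.0, 12.0), (575.0, -343.0, 12.0), (563.0, -342.0, 12.0), (552.0, -341.0, 12.0), (540.0, -341.0, 12.0), (528.0, -340.0, 12.0), (515.0, -339.0, 12.0), (503.0, -339.0, 13.0)]
```

Emit:
{"fn": "jog_arm", "kwargs": {
  "plan": [0,0,0,0,0,0,0,0,0,0,0,0,0,0,-0.015,0,0,0,0,0,-0.026,0,0,0,0,0,-0.03,0,0,0,0,0,-0.031,0,0,0,0,0,-0.031,0,0,0]
}}

```text
clock: 13.35
eef_pos: [509.8, -381.7, 12.3]
eef_rot: [-3.141, 0.001, -0.0]
wrist_force: [-4.4, 4.2, 6.6]
finger_gap: 19.5
finger_force: 62.7
```

Emit:
{"fn": "jog_arm", "kwargs": {
  "plan": [0,0,0,0,0,0,0,0,0,0,0,0,0,0,0,0,0,0,0,0,0,0,0,0,0,0,0,0,0,0],
  "claw": 0.06
}}

```text
clock: 13.85
eef_pos: [510.2, -382.0, 12.4]
eef_rot: [3.141, -0.0, -0.0]
wrist_force: [0.1, 0.4, 3.8]
finger_gap: 56.3
finger_force: 1.8
```

Emit:
{"fn": "jog_arm", "kwargs": {
  "plan": [0,0,0.03,0,0,0,0,0,0.07,0,0,0,0,0,0.12,0,0,0,-0.01,0.04,0.15,0,0,0,-0.02,0.08,0.15,0,0,0,-0.03,0.12,0.15,0,0,0,-0.05,0.15,0.15,0,0,8,-0.06,0.18,0.15,0,0,16,-0.07,0.195,0.15,0,0,24,-0.07,0.195,0.15,0,0,32,-0.07,0.195,0.15,0,0,40,-0.07,0.195,0.15,0,0,48,-0.07,0.195,0.15,0,0,56,-0.07,0.195,0.15,0,0,64,-0.07,0.195,0.15,0,0,72,-0.07,0.195,0.15,0,0,80,-0.07,0.195,0.15,0,0,88,-0.07,0.195,0.15,0,0,90,-0.07,0.195,0.15,0,0,90,-0.07,0.195,0.15,0,0,90]
}}

```text
clock: 15.85
eef_pos: [440.0, -186.8, 162.1]
eef_rot: [-3.141, -0.0, 1.569]
wrist_force: [0.7, 0.4, 1.6]
finger_gap: 60.2
finger_force: 0.0
```

```bash
python3 - <<'E'
from h import *
c,p,d=snap('wrist','w5.png');W=cloud(c,d);s=manip.read_state();print(s['eef_pos'],s['eef_rot'],s['joints'])
g=p.astype(int);print(p[200:300:12,300].tolist());np.savez('w5.npz',p=p,W=W)
c,p,d=snap('top','top2.png');W=cloud(c,d);np.savez('top2.npz',p=p,W=W)
E
```

```text
[ 439.98253383 -186.85795277  162.09373512] [-3.14129165e+00 -2.10560300e-04  1.56899791e+00] [-4.78280584e-01  1.82863167e-01  1.77200659e+00  5.28964404e-05
  1.18708695e+00 -4.76502011e-01]
[[176, 154, 130], [177, 154, 130], [177, 154, 130], [176, 154, 129], [177, 154, 130], [176, 153, 129], [176, 153, 129], [176, 153, 129], [176, 154, 130]]
```

View pics/w5.png

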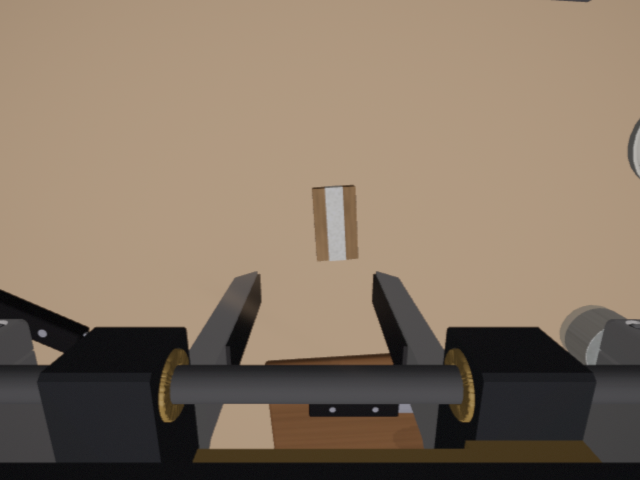

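View pics/top2.png

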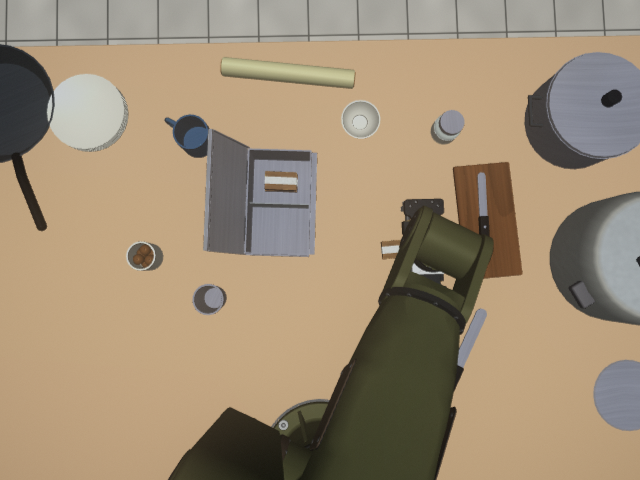

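The wrist view shows the carton at (335,222). The top view shows the knife lying back on the board at (484,205), the lid leaning open, the pile at (281,181), and the cup and its longans still at (142,256). I'll measure the carton and pile.

```bash
python3 - <<'E'
from h import *
c=get_calibration('wrist');D=np.load('w5.npz');p=D['p'].astype(int);W=D['W']
b=box(300,175,370,272); print(p[220,318],p[220,335],p[220,352])
d=np.abs(p-np.array([177,154,130])).sum(-1)
m=b&(d>60)
r=fit(c,m,14,'carton');
m2=b&(W[...,2]>7);q=W[m2];print(len(q),np.nanmedian(q,0)); 
v,u=np.nonzero(m);P=onplane(c,u,v,14.);print(P.min(0),P.max(0))
mm=cv2.PCACompute2(P.astype(np.float32),None);print('pca',mm[0],mm[1])
# pile from top camera
ct=get_calibration('top');D=np.load('top2.npz');p=D['p'].astype(int);W=D['W']
q=W[box(266,173,296,190)];print('pile z',np.nanmedian(q[:,2]),np.nanpercentile(q[:,2],[10,90]),len(q))
z=np.nanmedian(q[:,2])
b=box(255,165,308,197);sat=p.max(-1)-p.min(-1);print(p[176,280],p[181,280],p[195,280])
m=b&((p[...,0]-p[...,2])>25);fit(ct,m,z,'pile brown')
q=W[box(258,212,305,245)];print('floor bay',np.nanmedian(q,0))
q=W[(box(255,215,310,250))];
for u,v in((249,152),(316,152),(246,253),(313,253)):print(onplane(ct,np.array([u]),np.array([v]),96.))
for v in(220,235): print([(u,round(float(W[v,u,1])),round(float(W[v,u,2]))) for u in range(244,322,4)])
for u in(270,300): print([(v,round(float(W[v,u,0])),round(float(W[v,u,2]))) for v in range(144,262,4)])
E
```

```text
[129 102  74] [183 181 180] [131 103  74]
carton 3044 [ 458.6 -184.8] [40.5 71.8] 3.7
3115 [ 458.51684497 -183.427002     14.08434698]
[ 436.8242598  -220.80479709] [ 480.76764386 -147.94095727]
pca [[ 458.53424 -183.75423]] [[-0.06864364  0.99764115]
 [ 0.99764115  0.06864364]]
pile z 43.03075228710304 [39.88790925 45.76109522] 510
[144 127 110] [198 201 197] [144 145 157]
pile brown 372 [612.4  71.4] [71.1 42.8] 86.6
floor bay [511.58449084  75.26582961   4.05295508]
[[665.85847784 133.99321891]]
[[662.59164971  -7.31871531]]
[[452.83166648 144.008029  ]]
[[449.13084246   4.62327002]]
[(244, 147, 100), (248, 141, 74), (252, 141, 3), (256, 132, 3), (260, 122, 4), (264, 114, 2), (268, 104, 6), (272, 95, 3), (276, 86, 8), (280, 77, 2), (284, 68, 5), (288, 59, 6), (292, 50, 2), (296, 41, 4), (300, 32, 1), (304, 23, 6), (308, 13, 96), (312, 5, 87), (316, -4, 3), (320, -14, 1)]
[(244, 147, 100), (248, 143, 66), (252, 141, 6), (256, 132, 4), (260, 123, 2), (264, 114, 5), (268, 105, -1), (272, 96, 5), (276, 87, 3), (280, 78, 6), (284, 69, 5), (288, 60, 9), (292, 51, 1), (296, 42, 6), (300,
[... 299 characters left out ...]
, (200, 576, 5), (204, 560, 54), (208, 558, 4), (212, 549, -1), (216, 539, 8), (220, 531, 2), (224, 521, 7), (228, 512, 4), (232, 503, 5), (236, 494, 1), (240, 485, 4), (244, 476, 6), (248, 467, 4), (252, 458, 2), (256, 449, 4), (260, 440, 4)]
[(144, 704, 5), (148, 696, -1), (152, 666, 87), (156, 665, 53), (160, 666, 9), (164, 658, 4), (168, 649, 0), (172, 639, 4), (176, 630, 2), (180, 621, 1), (184, 611, 5), (188, 602, 4), (192, 593, 4), (196, 584, 5), (200, 575, 3), (204, 557, 67), (208, 556, 5), (212, 547, 8), (216, 538, 5), (220, 529, 1), (224, 520, 0), (228, 511, 4), (232, 502, 3), (236, 493, -1), (240, 484, 1), (244, 474, 4), (248, 465, 3), (252, 456, 2), (256, 444, 87), (260, 438, 5)]
```

Emit:
{"fn": "jog_arm", "kwargs": {
  "plan": [0.0186,0.0025,-0.04,0,0,4,0.0186,0.0025,-0.08,0,0,4,0.0186,0.0025,-0.12,0,0,4,0.0186,0.0025,-0.145,0,0,4,0.0186,0.0025,-0.157,0,0,4,0.0186,0.0025,-0.157,0,0,4,0.0186,0.0025,-0.157,0,0,4,0.0186,0.0025,-0.157,0,0,4],
  "claw": 0.06
}}

```text
clock: 16.75
eef_pos: [459.5, -184.8, 6.7]
eef_rot: [3.14, 0.001, 1.64]
wrist_force: [1.6, -0.5, 1.0]
finger_gap: 60.1
finger_force: 0.0
```

Emit:
{"fn": "jog_arm", "kwargs": {
  "plan": [0,0,0,0,0,0,0,0,0,0,0,0,0,0,0,0,0,0,0,0,0,0,0,0,0,0,0,0,0,0],
  "claw": 0.0,
  "force": 15
}}

```text
clock: 17.25
eef_pos: [458.8, -184.5, 5.6]
eef_rot: [3.141, 0.0, 1.64]
wrist_force: [-1.2, 1.3, 6.8]
finger_gap: 39.6
finger_force: 15.0
```

Emit:
{"fn": "jog_arm", "kwargs": {
  "plan": [0,0,0.03,0,0,0,0,0,0.07,0,0,0,0.01,0.02,0.11,0,0,0,0.03,0.05,0.135,0,0,0,0.05,0.08,0.135,0,0,-2,0.07,0.11,0.135,0,0,-4,0.09,0.14,0.135,0,0,-6,0.11,0.17,0.135,0,0,-7,0.13,0.205,0.135,0,0,-7,0.145,0.235,0.135,0,0,-7,0.1538,0.25,0.135,0,0,-7,0.1538,0.256,0.135,0,0,-7,0.1538,0.256,0.135,0,0,-7,0.1538,0.256,0.135,0,0,-7]
}}

```text
clock: 18.65
eef_pos: [612.0, 70.7, 140.2]
eef_rot: [-3.141, 0.0, 1.517]
wrist_force: [-1.0, 0.4, -0.5]
finger_gap: 39.7
finger_force: 15.0
```

```bash
python3 - <<'E'
from h import *
s=manip.read_state();print(s['eef_pos'],s['eef_rot'],s['wrist_force'],s['finger_gap'],s['joints'])
c,p,d=snap('top');W=cloud(c,d)
c,p,d=snap('wrist','w6.png');W=cloud(c,d);np.savez('w6.npz',p=p,W=W)
for u in (230,316,400): print(u,[tuple(W[v,u].round(0).tolist()) for v in range(0,330,15)])
E
```

```text
[612.04257862  70.73794878 140.21326401] [-3.14124270e+00  1.81332558e-04  1.51745555e+00] [-1.0365274   0.42955349 -0.49419513] 39.74330427247117 [ 5.56895557e-02  5.02541574e-01  1.39436106e+00 -1.50067362e-04
  1.24505763e+00  1.09078412e-01]
230 [(596.0, 185.0, 208.0), (594.0, 183.0, 204.0), (592.0, 181.0, 197.0), (591.0, 179.0, 190.0), (588.0, 176.0, 182.0), (586.0, 172.0, 175.0), (583.0, 169.0, 165.0), (580.0, 164.0, 154.0), (576.0, 159.0, 139.0), (572.0, 152.0, 123.0), (566.0, 145.0, 101.0), (541.0, 131.0, 4.0), (539.0, 118.0, 2.0), (538.0, 105.0, 3.0), (536.0, 92.0, 3.0), (535.0, 78.0, 4.0), (533.0, 64.0, 4.0), (531.0, 49.0, 2.0), (530.0, 35.0, 4.0), (528.0, 20.0, 3.0), (531.0, 13.0, 21.0), (538.0, 12.0, 50.0)]
316 [(619.0, 184.0, 207.0), (619.0, 182.0, 201.0), (619.0, 180.0, 197.0), (619.0, 177.0, 190.0), (619.0, 174.0, 182.0), (618.0, 171.0, 175.0), (618.0, 167.0, 164.0), (618.0, 162.0, 153.0), (617.0, 157.0, 139.0), (617.0, 150.0, 123.0), (617.0, 142.0, 102.0), (616.0, 127.0, 4.0), (615.0, 114.0, 4.0), (615.0, 107.0, 43.0), (614.0, 95.0, 42.0), (615.0, 105.0, 138.0), (614.0, 100.0, 150.0), (614.0, 92.0, 148.0), (614.0, 84.0, 149.0), (613.0, 75.0, 148.0), (613.0, 67.0, 148.0), (612.0, 59.0, 148.0)]
400 [(642.0, 183.0, 208.0), (643.0, 181.0, 203.0), (645.0, 178.0, 197.0), (646.0, 176.0, 190.0), (648.0, 172.0, 184.0), (650.0, 169.0, 174.0), (652.0, 165.0, 164.0), (654.0, 160.0, 154.0), (658.0, 154.0, 139.0), (662.0, 148.0, 122.0), (666.0, 139.0, 102.0), (672.0, 129.0, 78.0), (671.0, 119.0, 80.0), (671.0, 109.0, 83.0), (670.0, 100.0, 86.0), (670.0, 90.0, 87.0), (669.0, 81.0, 90.0), (669.0, 71.0, 93.0), (668.0, 61.0, 96.0), (668.0, 51.0, 97.0), (668.0, 40.0, 96.0), (668.0, 29.0, 96.0)]
```

View pics/w6.png

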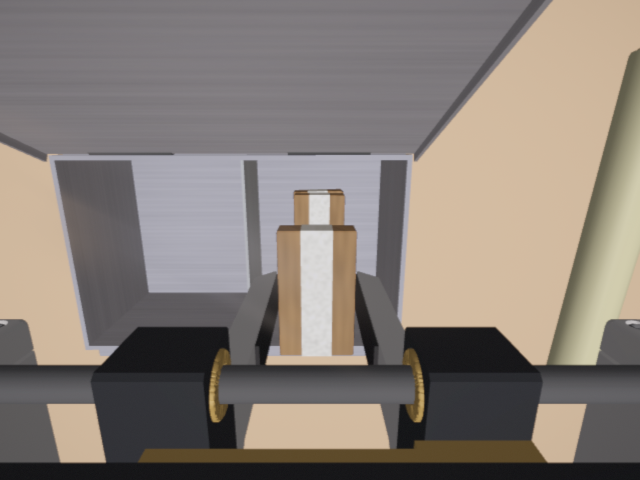

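The view shows the held carton (far edge at row 227) above the pile (far edge at row 193, columns 294–344). I'll check that they are aligned.

```bash
python3 - <<'E'
from h import *
c=get_calibration('wrist')
D=np.load('w6.npz');p=D['p'].astype(int)
for r in range(186,200): print(r,p[r,[298,302,319,338]].sum(-1),end=' ')
print()
def runs(v,lo,hi): 
    x=p[v,lo:hi]; return lo+np.nonzero((x[:,0]-x[:,2])>35)[0][[0,-1]]
for v in (200,208,216): e=runs(v,280,360); print('pile',v,e,onplane(c,[e[0]-.5,e[1]+.5],[v,v],43).tolist())
for v in (235,250,265): e=runs(v,265,370); print('carton',v,e,onplane(c,[e[0]-.5,e[1]+.5],[v,v],148.6).tolist())
print('pile far',onplane(c,[300,319,338],[193,193,193],43),'carton far',onplane(c,[285,316,350],[227,227,227],148.6))
E
```

```text
186 [522 522 525 525] 187 [525 525 530 527] 188 [523 521 519 461] 189 [493 456 401 273] 190 [296 277 406 231] 191 [208 226 562 376] 192 [273 328 525 390] 193 [223 239 399 250] 194 [224 231 423 219] 195 [360 369 630 298] 196 [389 405 656 366] 197 [387 403 659 378] 198 [387 402 658 379] 199 [387 402 652 379] 
pile 200 [294 344] [[597.0294078176752, 103.82138160558603], [636.696602723496, 101.65988865508297]]
pile 208 [294 343] [[596.5810792978133, 97.52664616930079], [635.7003922575241, 95.39557582004358]]
pile 216 [294 343] [[596.1274204915918, 91.15707109880503], [635.4793029419469, 89.01390955985023]]
carton 235 [277 356] [[595.1110164732507, 103.17856119578072], [634.6119904628624, 101.0286866425377]]
carton 250 [277 355] [[594.4642722727344, 95.45108230773957], [633.9176500609009, 93.30493620321627]]
carton 265 [278 354] [[594.3078266106357, 87.51735515732103], [633.2072455474943, 85.40249072111553]]
pile far [[602.44755992 108.9947545 ]
 [617.15044842 108.19339912]
 [631.8523433  107.3920979 ]] carton far [[599.62236793 107.00171631]
 [614.83813268 106.17335516]
 [631.52441256 105.26493773]]
```

Emit:
{"fn": "jog_arm", "kwargs": {
  "plan": [0.002,0.001,-0.02,0,0,0,0.002,0.001,-0.04,0,0,0,0.002,0.001,-0.06,0,0,0,0.002,0.001,-0.075,0,0,0,0.002,0.001,-0.083,0,0,0,0.002,0.001,-0.086,0,0,0,0.002,0.001,-0.086,0,0,0,0.002,0.001,-0.086,0,0,0]
}}

```text
clock: 19.55
eef_pos: [614.9, 72.5, 55.1]
eef_rot: [3.14, -0.0, 1.518]
wrist_force: [-0.5, 0.3, -0.4]
finger_gap: 39.8
finger_force: 15.0
```

Emit:
{"fn": "jog_arm", "kwargs": {
  "plan": [0,0,-0.001,0,0,0,0,0,-0.002,0,0,0,0,0,-0.003,0,0,0,0,0,-0.003,0,0,0]
}}

```text
clock: 19.95
eef_pos: [614.4, 72.6, 51.1]
eef_rot: [-3.141, -0.0, 1.518]
wrist_force: [-0.0, -1.0, 0.1]
finger_gap: 39.8
finger_force: 15.0
```

Emit:
{"fn": "jog_arm", "kwargs": {
  "plan": [0,0,-0.0005,0,0,0,0,0,-0.001,0,0,0,0,0,-0.001,0,0,0]
}}

```text
clock: 20.25
eef_pos: [614.4, 72.6, 50.2]
eef_rot: [-3.141, 0.0, 1.518]
wrist_force: [0.3, -0.6, -0.3]
finger_gap: 40.0
finger_force: 15.0
```

Emit:
{"fn": "jog_arm", "kwargs": {
  "plan": [0,0,-0.0005,0,0,0,0,0,-0.001,0,0,0,0,0,-0.001,0,0,0]
}}

```text
clock: 20.55
eef_pos: [614.4, 72.6, 49.2]
eef_rot: [-3.141, 0.0, 1.518]
wrist_force: [0.0, -0.3, -0.2]
finger_gap: 40.0
finger_force: 15.0
```

Emit:
{"fn": "jog_arm", "kwargs": {
  "plan": [0,0,-0.0005,0,0,0,0,0,-0.001,0,0,0,0,0,-0.001,0,0,0]
}}

```text
clock: 20.85
eef_pos: [614.4, 72.6, 48.1]
eef_rot: [-3.141, 0.0, 1.518]
wrist_force: [0.3, 0.1, -0.9]
finger_gap: 39.8
finger_force: 15.0
```

Emit:
{"fn": "jog_arm", "kwargs": {
  "plan": [0,0,-0.0004,0,0,0,0,0,-0.0008,0,0,0,0,0,-0.0008,0,0,0]
}}

```text
clock: 21.15
eef_pos: [614.5, 72.6, 47.7]
eef_rot: [3.141, -0.0, 1.518]
wrist_force: [-1.8, 0.3, 2.3]
finger_gap: 39.7
finger_force: 15.0
```

Emit:
{"fn": "jog_arm", "kwargs": {
  "plan": [0,0,-0.0003,0,0,0,0,0,-0.0003,0,0,0]
}}

```text
clock: 21.35
eef_pos: [614.5, 72.6, 47.6]
eef_rot: [3.141, -0.0, 1.518]
wrist_force: [-2.6, -0.3, 6.0]
finger_gap: 39.9
finger_force: 15.0
```

Emit:
{"fn": "jog_arm", "kwargs": {
  "plan": [0,0,0,0,0,0,0,0,0,0,0,0,0,0,0,0,0,0,0,0,0,0,0,0,0,0,0,0,0,0],
  "claw": 0.055
}}

```text
clock: 21.85
eef_pos: [614.5, 72.6, 47.1]
eef_rot: [-3.142, -0.0, 1.518]
wrist_force: [0.2, -0.2, -1.0]
finger_gap: 54.9
finger_force: 0.0
```

Emit:
{"fn": "jog_arm", "kwargs": {
  "plan": [0,0,0.01,0,0,0,0,0,0.03,0,0,0,0,0,0.06,0,0,0,0,0,0.092,0,0,0,0,0,0.092,0,0,0,0,0,0.092,0,0,0,0,0,0.092,0,0,0]
}}

```text
clock: 22.55
eef_pos: [614.0, 72.5, 138.4]
eef_rot: [-3.14, 0.0, 1.518]
wrist_force: [-0.3, 0.5, -0.3]
finger_gap: 54.7
finger_force: 0.0
```

```bash
python3 - <<'E'
from h import *
s=manip.read_state();print(s['eef_pos'])
c,p,d=snap('wrist','w7.png');W=cloud(c,d);p=p.astype(int)
def runs(v,lo,hi): 
    x=p[v,lo:hi]; return lo+np.nonzero((x[:,0]-x[:,2])>35)[0][[0,-1]]
for v in (190,200,210,220,240): e=runs(v,270,370); print('top',v,e,onplane(c,[e[0]-.5,e[1]+.5],[v,v],57).round(1).tolist())
q=W[box(295,200,345,290)];q=q[(q[:,2]>40)&(q[:,2]<70)];A=np.c_[q[:,:2]-q[:,:2].mean(0),np.ones(len(q))];print('top plane',np.linalg.lstsq(A,q[:,2],rcond=None)[0],len(q))
# state of cup now
c,p,d=snap('top');W=cloud(c,d)
q=W[box(120,235,162,275)];q=q[q[:,2]>45];print('cup',cv2.minEnclosingCircle(q[:,:2].astype(np.float32)))
E
```

```text
[614.04218913  72.52183764 138.37091315]Traceback (most recent call last):
  File "<stdin>", line 6, in <module>
  File "<stdin>", line 5, in runs
IndexError: index 0 is out of bounds for axis 0 with size 0
```

```bash
python3 - <<'E'
from h import *
c,p,d=snap('wrist');W=cloud(c,d);p=p.astype(int)
m=box(270,150,370,300)&((p[...,0]-p[...,2])>35)
v,u=np.nonzero(m);print(v.min(),v.max())
for v in range(v.min(),v.max()+1,10):
    e=np.nonzero(m[v])[0]
    if len(e)>4: print('top',v,e[0],e[-1],onplane(c,[e[0]-.5,e[-1]+.5],[v,v],56.2).round(1).tolist(), W[v,316].round(0))
q=W[box(297,210,340,280)];q=q[(q[:,2]>40)&(q[:,2]<70)];A=np.c_[q[:,:2]-q[:,:2].mean(0),np.ones(len(q))];print('top plane',np.linalg.lstsq(A,q[:,2],rcond=None)[0],len(q))
c,p,d=snap('top');W=cloud(c,d)
q=W[box(120,235,162,275)];q=q[q[:,2]>45];print('cup',cv2.minEnclosingCircle(q[:,:2].astype(np.float32)))
D=np.load('top1.npz');print('moved px',[int((np.abs(p.astype(int)-D['p'])[y0:y1,x0:x1].sum(-1)>60).sum()) for x0,y0,x1,y1 in((120,235,162,275),(188,280,230,320),(160,110,204,160),(338,95,385,142),(428,105,468,148),(450,160,525,282))])
E
```

```text
193 288
top 193 298 338 [[603.0, 113.1], [633.0, 111.5]] [616. 108.  24.]
top 203 291 343 [[597.4, 106.0], [636.4, 104.0]] [616. 105.  56.]
top 213 291 343 [[596.8, 98.6], [636.1, 96.5]] [616.  98.  56.]
top 223 291 343 [[596.3, 91.0], [635.9, 88.9]] [615.  90.  57.]
top 233 292 342 [[596.5, 83.2], [634.8, 81.2]] [615.  82.  56.]
top 243 292 342 [[595.9, 75.4], [634.6, 73.4]] [614.  74.  56.]
top 253 292 342 [[595.3, 67.5], [634.3, 65.4]] [614.  67.  57.]
top 263 292 342 [[594.8, 59.4], [634.0, 57.3]] [614.  59.  57.]
top 273 292 342 [[594.2, 51.2], [633.8, 49.2]] [613.  50.  57.]
top 283 293 341 [[594.4, 42.9], [632.7, 40.9]] [613.  42.  57.]
top plane [-1.86454451e-03  1.80575143e-03  5.61096053e+01] 2994
cup ((454.375732421875, 371.4651794433594), 31.84660530090332)
moved px [1063, 1269, 1085, 2209, 1610, 3118]
```

The carton sits flat at 56 mm and is aligned with the pile. Next is the cup: grasp it with the tool tilted 35° (body outward), carry it upright, then tilt back over the bay. I'll work out the rotations and fit a rough kinematic model.

```bash
cat >> h.py <<'E'
def down(yaw): return R.from_euler('xyz',[np.pi,0,yaw])
def tilted(yaw,deg): # + = tool tip points inward (body outward) along yaw dir
    t=np.array([-np.sin(yaw),np.cos(yaw),0]); return R.from_rotvec(np.radians(deg)*t)*down(yaw)
def rv(Ra,Rb): return np.degrees((Rb*Ra.inv()).as_rotvec())
E
python3 - <<'E'
from h import *
from scipy.optimize import least_squares
data=[([.3004,1.5215,1.3207],225.57,501.35,204.94),([.4281,1.4755,1.2387],559.48,-176.44,151.62),([.4693,1.5879,1.0832],554.995,-129.23,83.56),([.3465,1.4884,1.3067],562.57,67.02,193.26),([.1829,1.7720,1.1871],439.98,-186.86,162.09),([.5025,1.3944,1.2451],612.04,70.74,140.21)]
def f(p):
    a1,L2,L3,e,zc=p;o=[]
    for (q2,q3,q5),x,y,z in data:
        s=q2+q3; r=np.sqrt(x*x+y*y-36.6**2)
        o+=[a1+L2*np.sin(q2)+L3*np.sin(s)+e*np.cos(s)-r, zc+L2*np.cos(q2)+L3*np.cos(s)-e*np.sin(s)-z]
    return o
r=least_squares(f,[100,400,400,0,100]);print(r.x.round(1),np.abs(r.fun).max())
s=manip.read_state();Ra=R.from_euler('xyz',s['eef_rot'])
T=tilted(.623,35);print('z',T.apply([0,0,1]),'rv',rv(Ra,T),'via',rv(Ra,down(.623)))
print('TCP',np.array([454.4,371.5,40])+19*T.apply([0,0,1]))
E
```

```text
[ -0.  424.6 446.7  39.2 -51.7] 0.20219442455550052
z [-0.4658196  -0.33466704 -0.81915204] rv [-31.76583378  17.26135593 -49.60658196] via [-3.58016979e-02 -8.80289706e-02 -5.12810548e+01]
TCP [445.54942757 365.14132625  24.43611116]
```

Emit:
{"fn": "jog_arm", "kwargs": {
  "plan": [0,0,0.04,0,0,0,0,0,0.08,0,0,0,0,0,0.12,0,0,0,-0.03,0,0.16,5,0,0,-0.07,0,0.18,10,0,0,-0.1,0,0.18,15,0,0,-0.1,0,0.18,20,0,0,-0.1,0,0.18,20,0,0,-0.1,0,0.18,20,0,0,-0.1,0,0.18,20,0,0],
  "claw": 0.09
}}

```text
clock: 23.7
eef_pos: [514.8, 72.8, 318.8]
eef_rot: [-3.122, -0.347, 1.515]
wrist_force: [0.2, -0.3, 0.6]
finger_gap: 89.9
finger_force: 0.0
```

```bash
cat >> h.py <<'E'
L2,L3,E,ZC,OFF=424.6,446.7,39.2,-51.7,36.6
E
python3 - <<'E'
from h import *
s=manip.read_state();q=s['joints'];print(q.round(4),s['eef_pos'],s['eef_rot'])
zt=R.from_euler('xyz',s['eef_rot']).apply([0,0,1])
# wrist centre from q1..q3 = TCP - L6*zt ; d1 = L6+ZC
r=L2*np.sin(q[1])+L3*np.sin(q[1]+q[2])+E*np.cos(q[1]+q[2]); zz=L2*np.cos(q[1])+L3*np.cos(q[1]+q[2])-E*np.sin(q[1]+q[2])
for off in(36.6,-36.6,0):
    w=np.array([r*np.cos(q[0])-off*np.sin(q[0]),r*np.sin(q[0])+off*np.cos(q[0])])
    print(off,(s['eef_pos'][:2]-w)/zt[:2], zt)
E
```

```text
[-0.1085  0.1649  1.463   0.3452  1.5547 -0.0689] [514.78103205  72.82527427 318.78882058] [-3.12178026 -0.34679056  1.51497955]
36.6 [-497.80866261  270.43262732] [-8.22744126e-04  3.40390489e-01 -9.40283807e-01]
-36.6 [-10134.68046402    484.21455366] [-8.22744126e-04  3.40390489e-01 -9.40283807e-01]
0 [-5316.24456332   377.32359049] [-8.22744126e-04  3.40390489e-01 -9.40283807e-01]
```

```bash
cat >> h.py <<'E'
L6=270.0;D1=L6+ZC
LO=[-3.03,-.79,.23,-1.04,0,-2.55];HI=[3.03,2.21,2.52,4.18,3.07,2.55]
def ik(tcp,Rt):
    zt=Rt.apply([0,0,1]); w=np.array(tcp)-L6*zt
    r=np.sqrt(max(w[0]**2+w[1]**2-OFF**2,0)); q1=np.arctan2(w[1],w[0])-np.arctan2(OFF,r)
    z=w[2]-D1; L=np.hypot(L3,E); D=np.hypot(r,z)
    cb=(D*D-L2**2-L*L)/(2*L2*L)
    if abs(cb)>1: return None
    b=np.arccos(cb) # bend between links
    q2=np.arctan2(r,z)-np.arctan2(L*np.sin(b),L2+L*np.cos(b))
    q3=b-np.arctan2(E,L3); s=q2+q3
    # forearm point: L3 along (sin s,cos s)+E*(cos s,-sin s): angle s+atan(E/L3)
    M=(R.from_euler('Z',q1)*R.from_euler('Y',s)).inv()*Rt
    q4,q5,a=M.as_euler('ZYZ'); q6=(a-np.pi/2+np.pi)%(2*np.pi)-np.pi
    return np.array([q1,q2,q3,q4,q5,q6])
E
python3 - <<'E'
from h import *
s=manip.read_state();print(ik(s['eef_pos'],R.from_euler('xyz',s['eef_rot'])).round(3))
def show(n,G,T):
    q=ik(np.array(G)+19*T.apply([0,0,1]),T); print(n,None if q is None else (q.round(2),bool((q>LO).all()&(q<HI).all())))
for phi in(30,40):
  for yg in(60,90,110,130): show(('grasp',phi,yg),[454.4,371.5,40],tilted(np.radians(yg),phi))
  show(('carry',phi),[508,80,180],tilted(np.radians(87),phi))
for t in(0,40,75,85,95):
  for yp in(70,87,105): show(('pour',t,yp),[508,85,165],tilted(np.radians(yp),-t))
E
```

```text
[-0.108  0.166  1.461  0.345  1.555 -0.068]
('grasp', 30, 60) (array([ 0.7 ,  0.87,  1.17, -0.17,  1.6 ,  1.26]), True)
('grasp', 30, 90) (array([ 0.78,  0.8 ,  1.29, -0.37,  1.44,  0.9 ]), True)
('grasp', 30, 110) (array([ 0.81,  0.74,  1.41, -0.48,  1.28,  0.67]), True)
('grasp', 30, 130) (array([ 0.84,  0.66,  1.54, -0.59,  1.1 ,  0.46]), True)
('carry', 30) (array([ 0.31,  0.38,  1.6 , -0.49,  1.39,  0.51]), True)
('grasp', 40, 60) (array([ 0.71,  0.97,  1.03, -0.22,  1.8 ,  1.26]), True)
('grasp', 40, 90) (array([ 0.81,  0.89,  1.2 , -0.46,  1.6 ,  0.93]), True)
('grasp', 40, 110) (array([ 0.86,  0.81,  1.35, -0.6 ,  1.41,  0.75]), True)
('grasp', 40, 130) (array([ 0.89,  0.72,  1.52, -0.75,  1.19,  0.59]), True)
('carry', 40) (array([ 0.37,  0.45,  1.57, -0.63,  1.48,  0.6 ]), True)
('pour', 0, 70) (array([0.09, 0.28, 1.69, 0.  , 1.17, 0.44]), True)
('pour', 0, 87) (array([0.09, 0.28, 1.69, 0.  , 1.17, 0.15]), True)
('pour', 0, 105) (array([ 0.09,  0.28,  1.69, -0.  ,  1.17, -0.17]), True)
('pour', 40, 70) (array([-0.23,  0.24,  1.9 ,  0.81,  1.07, -0.31]), True)
('pour', 40, 87) (array([-0.22,  0.34,  1.77,  0.73,  1.27, -0.48]), True)
('pour', 40, 105) (array([-0.19,  0.43,  1.63,  0.62,  1.46, -0.65]), True)
('pour', 75, 70) (array([-0.41,  0.47,  1.98,  1.36,  1.41, -0.86]), True)
('pour', 75, 87) (array([-0.38,  0.58,  1.78,  1.16,  1.6 , -0.84]), True)
('pour', 75, 105) (array([-0.32,  0.69,  1.57,  0.98,  1.81, -0.85]), True)
('pour', 85, 70) (array([-0.42,  0.56,  1.98,  1.46,  1.54, -0.97]), True)
('pour', 85, 87) (array([-0.39,  0.66,  1.78,  1.25,  1.72, -0.91]), True)
('pour', 85, 105) (array([-0.33,  0.77,  1.56,  1.08,  1.92, -0.88]), True)
('pour', 95, 70) (array([-0.42,  0.67,  1.96,  1.55,  1.68, -1.06]), True)
('pour', 95, 87) (array([-0.39,  0.75,  1.76,  1.34,  1.84, -0.96]), True)
('pour', 95, 105) (array([-0.33,  0.85,  1.55,  1.17,  2.03, -0.89]), True)
```

The inverse kinematics match the measured joints, and all the grasp, carry and pour poses are feasible. I'll compute the rotations and recheck the cup.

```bash
python3 - <<'E'
from h import *
s=manip.read_state();Ra=R.from_euler('xyz',s['eef_rot']);T=tilted(np.pi/2,30)
print('rv',rv(Ra,T).round(2),'TCP',np.array([454.4,371.5,42])+19*T.apply([0,0,1]),'now',s['eef_pos'])
c,p,d=snap('top');W=cloud(c,d)
q=W[box(110,225,175,290)];q=q[q[:,2]>45];print('cup',cv2.minEnclosingCircle(q[:,:2].astype(np.float32)),np.median(q,0))
q=q[q[:,2]>58];print(cv2.minEnclosingCircle(q[:,:2].astype(np.float32)))
E
```

```text
rv [-49.89   0.22   3.1 ] TCP [454.4        362.          25.54551733] now [514.78103205  72.82527427 318.78882058]
cup ((454.8612976074219, 372.0355529785156), 31.931730270385742) [452.52217096 372.5413036   55.02635805]
((454.79754638671875, 372.216552734375), 31.755475997924805)
```

Emit:
{"fn": "jog_arm", "kwargs": {
  "plan": [0,0.03,0.02,-7,0,0,-0.01,0.07,0.03,-14,0,1,-0.02,0.11,0.03,-21,0,1,-0.03,0.15,0.03,-28,0,2,-0.04,0.19,0.03,-35,0,2,-0.05,0.23,0.02,-42,0,3,-0.06,0.265,0,-49,0.2,3,-0.06,0.289,-0.04,-49.9,0.2,3.1,-0.06,0.289,-0.09,-49.9,0.2,3.1,-0.06,0.289,-0.14,-49.9,0.2,3.1,-0.06,0.289,-0.17,-49.9,0.2,3.1,-0.06,0.289,-0.17,-49.9,0.2,3.1,-0.06,0.289,-0.17,-49.9,0.2,3.1,-0.06,0.289,-0.17,-49.9,0.2,3.1],
  "claw": 0.092
}}

```text
clock: 25.15
eef_pos: [455.1, 362.4, 151.5]
eef_rot: [3.137, 0.52, 1.569]
wrist_force: [-0.4, 1.1, 0.3]
finger_gap: 91.7
finger_force: 0.0
```

```bash
python3 - <<'E'
from h import *
s=manip.read_state();Ra=R.from_euler('xyz',s['eef_rot']);print(s['eef_pos'],Ra.apply([0,0,1]),Ra.apply([0,1,0]),s['joints'].round(2))
c,p,d=snap('scene');W=cloud(c,d)
m=(W[...,2]>40)&(W[...,2]<70)&(abs(W[...,0]-454)<60)&(abs(W[...,1]-372)<60);q=W[m];print(cv2.minEnclosingCircle(q[:,:2].astype(np.float32)),len(q))
c,p,d=snap('wrist','w8.png');W=cloud(c,d)
m=(W[...,2]>50)&(W[...,2]<70)&(abs(W[...,0]-454)<60)&(abs(W[...,1]-372)<60);q=W[m];print(cv2.minEnclosingCircle(q[:,:2].astype(np.float32)),len(q))
E
```

```text
[455.09199506 362.40546772 151.48065912] [ 0.00385675 -0.4967131  -0.86790623] [9.99991602e-01 7.12781153e-04 4.03576887e-03] [ 0.78  0.65  1.22 -0.37  1.64  0.82]
((455.4631652832031, 373.3626708984375), 33.42244338989258) 739
((455.40594482421875, 372.4761962890625), 31.719528198242188) 3191
```

Emit:
{"fn": "jog_arm", "kwargs": {
  "plan": [0,0.001,-0.03,0,0,0,0,0.001,-0.06,0,0,0,0,0.001,-0.09,0,0,0,0,0.001,-0.112,0,0,0,0,0.001,-0.122,0,0,0,0,0.001,-0.123,0,0,0,0,0.001,-0.123,0,0,0,0,0.001,-0.123,0,0,0]
}}

```text
clock: 26.05
eef_pos: [455.0, 363.1, 27.7]
eef_rot: [3.138, 0.52, 1.57]
wrist_force: [-0.1, -0.2, 0.6]
finger_gap: 91.7
finger_force: 0.0
```

Emit:
{"fn": "jog_arm", "kwargs": {
  "plan": [0,0,0,0,0,0,0,0,0,0,0,0,0,0,0,0,0,0,0,0,0,0,0,0,0,0,0,0,0,0,0,0,0,0,0,0],
  "claw": 0.0,
  "force": 30
}}

```text
clock: 26.65
eef_pos: [454.5, 362.6, 26.3]
eef_rot: [3.14, 0.522, 1.57]
wrist_force: [0.7, 0.7, 2.4]
finger_gap: 63.0
finger_force: 30.0
```

Emit:
{"fn": "jog_arm", "kwargs": {
  "plan": [0,0,0.005,0,0,0,0,0,0.015,0,0,0,0,0,0.03,0,0,0,0,0,0.03,0,0,0]
}}

```text
clock: 27.05
eef_pos: [455.3, 363.4, 58.9]
eef_rot: [3.137, 0.519, 1.569]
wrist_force: [0.3, 0.8, -2.7]
finger_gap: 63.2
finger_force: 30.0
```

Emit:
{"fn": "jog_arm", "kwargs": {
  "plan": [0,0,0.02,0,0,0,0,0,0.05,0,0,0,0,0,0.09,0,0,0,0,0,0.13,0,0,0,0,0,0.17,0,0,0,0,0,0.21,0,0,0,0,0,0.235,0,0,0,0.005,-0.01,0.245,0,0,0,0.01,-0.03,0.245,0,0,0,0.015,-0.06,0.245,0,0,0,0.02,-0.095,0.245,0,0,0,0.025,-0.13,0.245,0,0,0,0.03,-0.165,0.245,0,0,0,0.036,-0.2,0.245,0,0,-1,0.042,-0.235,0.245,0,0,-2,0.048,-0.265,0.245,0,0,-3,0.0535,-0.288,0.245,0,0,-3,0.0535,-0.3,0.245,0,0,-3,0.0535,-0.302,0.245,0,0,-3,0.0535,-0.302,0.245,0,0,-3]
}}

```text
clock: 29.05
eef_pos: [507.7, 60.8, 300.8]
eef_rot: [3.141, 0.522, 1.518]
wrist_force: [0.2, 0.4, -3.6]
finger_gap: 62.8
finger_force: 30.0
```

Emit:
{"fn": "jog_arm", "kwargs": {
  "plan": [0,0,-0.01,0,0,0,0,0,-0.03,0,0,0,0,0,-0.06,0,0,0,0,0,-0.09,0,0,0,0,0,-0.115,0,0,0,0,0,-0.132,0,0,0,0,0,-0.142,0,0,0,0,0,-0.146,0,0,0,0,0,-0.147,0,0,0,0,0,-0.147,0,0,0]
}}

```text
clock: 30.05
eef_pos: [508.2, 60.8, 154.7]
eef_rot: [3.139, 0.522, 1.518]
wrist_force: [0.2, 0.2, -3.3]
finger_gap: 63.0
finger_force: 30.0
```

```bash
python3 - <<'E'
from h import *
s=manip.read_state();Ra=R.from_euler('xyz',s['eef_rot']);zt=Ra.apply([0,0,1]);print(s['eef_pos'],zt,s['wrist_force'],s['finger_gap'],s['joints'].round(2))
G=s['eef_pos']-19*zt;print('G',G.round(1))
yaw=np.radians(87);N=16
prev=None
for i in range(1,N+1):
    t=30-120*i/N; T=tilted(yaw,t); g=np.array([508,70+25*i/N,G[2]+(157-G[2])*i/N]); tc=g+19*T.apply([0,0,1])
    q=ik(tc,T); print(i,round(t,1),((tc-s['eef_pos'])/1000).round(4),rv(Ra,T).round(1),q.round(2),None if prev is None else np.abs((q-prev)/.1).max().round(2)); prev=q
E
```

```text
[508.22828783  60.78838978 154.67970654] [-0.02403898 -0.49780749 -0.86695434] [ 0.22145998  0.22873916 -3.33388076] 63.003429956976134 [ 0.3   0.39  1.62 -0.5   1.36  0.51]
G [508.7  70.2 171.2]
1 22.5 [-0.0006  0.0035 -0.002 ] [ 7.4 -0.3 -0. ] [ 0.25  0.35  1.64 -0.39  1.3   0.43] None
2 15.0 [-0.0005  0.0074 -0.0036] [14.9 -0.7 -0. ] [ 0.19  0.32  1.65 -0.27  1.25  0.34] 1.21
3 7.5 [-0.0004  0.0114 -0.005 ] [22.4 -1.1 -0. ] [ 0.14  0.29  1.67 -0.14  1.21  0.24] 1.3
4 0.0 [-0.0002  0.0155 -0.0061] [29.9 -1.4 -0. ] [ 0.08  0.28  1.69 -0.    1.18  0.13] 1.38
5 -7.5 [-0.0001  0.0195 -0.0068] [37.3 -1.8  0. ] [0.02 0.27 1.71 0.14 1.16 0.01] 1.43
6 -15.0 [ 0.      0.0235 -0.0072] [44.8 -2.2  0. ] [-0.04  0.27  1.73  0.29  1.16 -0.11] 1.44
7 -22.5 [ 0.0002  0.0274 -0.0073] [52.3 -2.6  0. ] [-0.1   0.28  1.74  0.43  1.18 -0.23] 1.41
8 -30.0 [ 0.0003  0.0312 -0.0071] [59.8 -3.   0. ] [-0.16  0.3   1.76  0.56  1.21 -0.34] 1.34
9 -37.5 [ 0.0004  0.0348 -0.0066] [67.3 -3.4  0. ] [-0.21  0.33  1.77  0.69  1.25 -0.45] 1.25
10 -45.0 [ 0.0005  0.0383 -0.0058] [74.8 -3.8  0. ] [-0.25  0.37  1.78  0.8   1.3  -0.55] 1.15
11 -52.5 [ 0.0006  0.0415 -0.0048] [82.3 -4.2  0.1] [-0.29  0.41  1.79  0.91  1.37 -0.64] 1.05
12 -60.0 [ 0.0006  0.0444 -0.0036] [89.8 -4.6  0.1] [-0.32  0.46  1.79  1.    1.44 -0.72] 0.95
13 -67.5 [ 0.0007  0.0471 -0.0023] [97.3 -5.   0.1] [-0.35  0.52  1.79  1.09  1.51 -0.79] 0.86
14 -75.0 [ 0.0007  0.0494 -0.0008] [ 1.048e+02 -5.400e+00  1.000e-01] [-0.37  0.58  1.79  1.17  1.59 -0.85] 0.8
15 -82.5 [0.0008 0.0515 0.0007] [ 1.122e+02 -5.800e+00  1.000e-01] [-0.37  0.65  1.78  1.24  1.68 -0.9 ] 0.84
16 -90.0 [0.0008 0.0532 0.0023] [ 1.197e+02 -6.200e+00  1.000e-01] [-0.38  0.72  1.78  1.31  1.76 -0.95] 0.88
```

Emit:
{"fn": "jog_arm", "kwargs": {
  "plan": [0,0.0035,-0.002,7.4,-0.3,0,0,0.0074,-0.0036,14.9,-0.7,0,0,0.0114,-0.005,22.4,-1.1,0,0,0.0155,-0.006,29.9,-1.5,0,0,0.0195,-0.0068,37.3,-1.9,0,0,0.0235,-0.0072,44.8,-2.3,0,0,0.026,-0.0073,50,-2.6,0,0,0.0288,-0.0072,55,-2.9,0,0,0.0313,-0.007,60,-3.1,0,0,0.0337,-0.0067,65,-3.4,0,0,0.036,-0.0063,70,-3.6,0,0,0.0384,-0.0058,75,-3.9,0,0,0.0405,-0.005,80,-4.1,0,0,0.0425,-0.0043,85,-4.4,0,0,0.0444,-0.0035,90,-4.7,0,0,0.0462,-0.0027,95,-4.9,0,0,0.048,-0.0017,100,-5.2,0,0,0.0494,-0.0008,105,-5.4,0,0,0.0508,0.0003,110,-5.7,0,0,0.052,0.0013,115,-5.9,0]
}}

```text
clock: 32.05
eef_pos: [508.4, 112.2, 156.1]
eef_rot: [3.124, -1.49, 1.537]
wrist_force: [-0.1, 0.3, -2.5]
finger_gap: 63.1
finger_force: 29.9
```

```bash
python3 - <<'E'
from h import *
s=manip.read_state();Ra=R.from_euler('xyz',s['eef_rot']);print(s['eef_pos'],Ra.apply([0,0,1]),s['wrist_force'],s['finger_gap'],s['joints'].round(2))
snap('scene','s3.png')
for n in('top','scene'):
    c,p,d=snap(n);p=p.astype(int);W=cloud(c,d)
    m=(p[...,0]-p[...,2]>30)&(p[...,0]<150)&(W[...,2]<90)&(abs(W[...,0]-508)<65)&(abs(W[...,1]-75)<80);print(n,m.sum())
E
```

```text
[508.40164958 112.15129121 156.12286307] [ 0.05184468  0.99538303 -0.08077591] [-0.11047285  0.29685975 -2.52591672] 63.08382806822241 [-0.38  0.68  1.78  1.26  1.71 -0.92]
top 191
scene 20
```

View pics/s3.png

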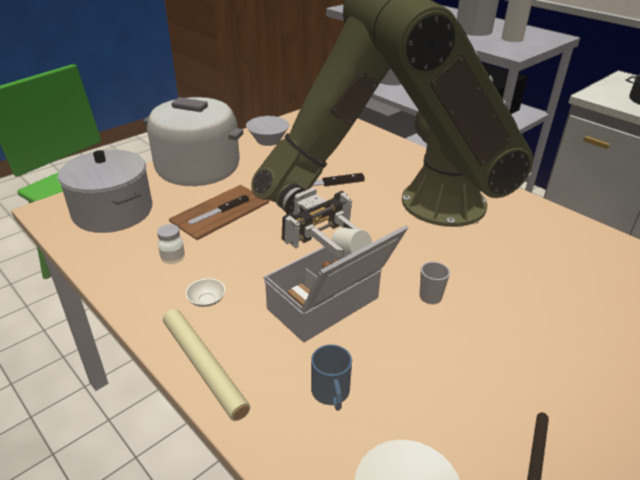

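The view shows the cup tipped over the bay at (350,238), nothing spilled. The wrist force fell by 0.84 N, which matches six longans at 14 g. I'll tilt a little further and hold to be sure.

Emit:
{"fn": "jog_arm", "kwargs": {
  "plan": [0,0.001,0.002,7,-0.4,0,0,0.002,0.005,14,-0.7,0,0,0.002,0.005,18,-0.9,0,0,0.002,0.005,18,-0.9,0,0,0.002,0.005,12,-0.6,0,0,0.002,0.005,18,-0.9,0,0,0.002,0.005,18,-0.9,0]
}}

```text
clock: 32.9
eef_pos: [507.9, 114.8, 160.7]
eef_rot: [-0.005, -1.341, -1.616]
wrist_force: [-0.1, 0.9, -2.4]
finger_gap: 62.8
finger_force: 30.0
```

```bash
python3 - <<'E'
from h import *
s=manip.read_state();Ra=R.from_euler('xyz',s['eef_rot']);print(s['eef_pos'],Ra.apply([0,0,1]),s['wrist_force'],s['joints'].round(2))
T=tilted(np.radians(87),30);print(rv(Ra,T))
tc=np.array([508,70,175])+19*T.apply([0,0,1]);print((tc-s['eef_pos'])/1000)
E
```

```text
[507.92531725 114.77213919 160.65828243] [0.04958611 0.97252516 0.22745555] [-0.11312101  0.9446244  -2.37184349] [-0.36  0.85  1.75  1.42  1.93 -1.01]
[-1.32972500e+02  6.82017340e+00  3.20137246e-02]
[-0.00042251 -0.05425912 -0.00211277]
```

Emit:
{"fn": "jog_arm", "kwargs": {
  "plan": [0,-0.001,0.003,-8,0.4,0,0,-0.003,0.006,-16,0.8,0,0,-0.005,0.01,-24,1.2,0,0,-0.008,0.015,-32,1.6,0,0,-0.011,0.02,-40,2,0,0,-0.014,0.025,-48,2.4,0,0,-0.018,0.03,-56,2.8,0,0,-0.022,0.035,-64,3.2,0,0,-0.026,0.04,-72,3.7,0,0,-0.03,0.045,-80,4.1,0,0,-0.034,0.055,-88,4.5,0,0,-0.038,0.07,-96,4.9,0,0,-0.042,0.09,-104,5.3,0,0,-0.046,0.11,-112,5.7,0,0,-0.05,0.13,-120,6.1,0,0,-0.054,0.145,-128,6.5,0,0,-0.054,0.145,-133,6.8,0,0,-0.054,0.145,-133,6.8,0,0,-0.054,0.145,-133,6.8,0,0,-0.054,0.145,-133,6.8,0]
}}

```text
clock: 34.9
eef_pos: [508.1, 59.9, 306.1]
eef_rot: [3.137, 0.52, 1.516]
wrist_force: [0.2, 0.3, -2.2]
finger_gap: 63.5
finger_force: 30.0
```

```bash
python3 - <<'E'
from h import *
s=manip.read_state();Ra=R.from_euler('xyz',s['eef_rot']);print(s['eef_pos'],Ra.apply([0,0,1]),s['wrist_force'],s['joints'].round(2))
T=tilted(np.radians(90),30);print(rv(Ra,T));print((np.array([454.5,362.6,26.3])-s['eef_pos'])/1000)
c,p,d=snap('top');W=cloud(c,d)
for b in((120,230,175,290),):
    q=W[box(*b)];print('clear?',np.nanmax(q[:,2]))
E
```

```text
[508.12186052  59.93242347 306.12603234] [-0.02295709 -0.49615263 -0.86793176] [ 0.21686268  0.26880014 -2.18147563] [ 0.29  0.26  1.42 -0.49  1.64  0.36]
[-0.21408223  0.22399284  3.03012058]
[-0.05362186  0.30266758 -0.27982603]
clear? 616.7299734283047
```

Emit:
{"fn": "jog_arm", "kwargs": {
  "plan": [-0.005,0.02,0,0,0,0,-0.01,0.05,0,0,0,1,-0.016,0.09,0,0,0,1,-0.024,0.13,0,0,0,2,-0.032,0.17,0,0,0,3,-0.04,0.21,0,0,0,3,-0.048,0.25,0,0,0,3,-0.0536,0.285,0,0,0,3,-0.0536,0.3027,-0.02,0,0,3,-0.0536,0.3027,-0.06,0,0,3,-0.0536,0.3027,-0.1,0,0,3,-0.0536,0.3027,-0.14,0,0,3,-0.0536,0.3027,-0.18,0,0,3,-0.0536,0.3027,-0.215,0,0,3,-0.0536,0.3027,-0.24,0,0,3,-0.0536,0.3027,-0.255,0,0,3,-0.0536,0.3027,-0.262,0,0,3,-0.0536,0.3027,-0.265,0,0,3,-0.0536,0.3027,-0.265,0,0,3,-0.0536,0.3027,-0.265,0,0,3]
}}

```text
clock: 36.95
eef_pos: [454.8, 363.6, 41.6]
eef_rot: [3.138, 0.521, 1.569]
wrist_force: [-0.5, -0.1, -1.6]
finger_gap: 62.8
finger_force: 30.0
```

Emit:
{"fn": "jog_arm", "kwargs": {
  "plan": [0,0,-0.004,0,0,0,0,0,-0.008,0,0,0,0,0,-0.011,0,0,0,0,0,-0.011,0,0,0,0,0,-0.011,0,0,0]
}}

```text
clock: 37.45
eef_pos: [454.3, 363.3, 29.4]
eef_rot: [3.14, 0.522, 1.57]
wrist_force: [-0.3, 0.5, -3.0]
finger_gap: 63.0
finger_force: 30.0
```

Emit:
{"fn": "jog_arm", "kwargs": {
  "plan": [0,0,-0.001,0,0,0,0,0,-0.0025,0,0,0,0,0,-0.0025,0,0,0]
}}

```text
clock: 37.75
eef_pos: [454.3, 363.2, 26.7]
eef_rot: [3.14, 0.522, 1.57]
wrist_force: [0.1, -0.3, -2.5]
finger_gap: 62.8
finger_force: 30.0
```

Emit:
{"fn": "jog_arm", "kwargs": {
  "plan": [0,0,-0.0007,0,0,0,0,0,-0.0007,0,0,0,0,0,-0.0007,0,0,0]
}}

```text
clock: 38.05
eef_pos: [454.4, 363.3, 26.3]
eef_rot: [3.14, 0.522, 1.57]
wrist_force: [-0.2, 0.2, -1.6]
finger_gap: 63.0
finger_force: 30.0
```

Emit:
{"fn": "jog_arm", "kwargs": {
  "plan": [0,0,-0.0006,0,0,0,0,0,-0.0006,0,0,0,0,0,-0.0006,0,0,0]
}}

```text
clock: 38.35
eef_pos: [454.4, 363.3, 26.3]
eef_rot: [3.139, 0.522, 1.57]
wrist_force: [-1.9, -1.0, 5.6]
finger_gap: 62.7
finger_force: 29.9
```

Emit:
{"fn": "jog_arm", "kwargs": {
  "plan": [0,0,0,0,0,0,0,0,0,0,0,0,0,0,0,0,0,0,0,0,0,0,0,0,0,0,0,0,0,0,0,0,0,0,0,0],
  "claw": 0.092
}}

```text
clock: 38.95
eef_pos: [454.4, 363.2, 25.6]
eef_rot: [3.14, 0.522, 1.57]
wrist_force: [0.1, 0.6, 0.1]
finger_gap: 92.0
finger_force: 0.0
```

Emit:
{"fn": "jog_arm", "kwargs": {
  "plan": [0,0,0.02,0,0,0,0,0,0.06,0,0,0,0,0,0.11,0,0,0,0,0,0.16,0,0,0,0,0,0.2,0,0,0,0,0,0.2,0,0,0]
}}

```text
clock: 39.55
eef_pos: [455.3, 364.2, 233.3]
eef_rot: [3.131, 0.514, 1.566]
wrist_force: [0.2, -0.1, -0.1]
finger_gap: 92.2
finger_force: 0.0
```

```bash
python3 - <<'E'
from h import *
s=manip.read_state();Ra=R.from_euler('xyz',s['eef_rot']);print(s['eef_pos'],s['wrist_force'],s['joints'].round(2))
c,p,d=snap('wrist');W=cloud(c,d);g=p.astype(int)
m=(W[...,2]>50)&(W[...,2]<75)&(abs(W[...,0]-454)<60)&(abs(W[...,1]-372)<60);q=W[m];print('cup rim',cv2.minEnclosingCircle(q[:,:2].astype(np.float32)),np.percentile(q[:,2],[2,50,98]),len(q))
A=np.c_[q[:,:2]-q[:,:2].mean(0),np.ones(len(q))];print(np.linalg.lstsq(A,q[:,2],rcond=None)[0])
m=(abs(W[...,0]-454)<20)&(abs(W[...,1]-372)<20);print('inside z',np.percentile(W[m][:,2],[2,50,98]))
c,p,d=snap('top','top3.png');np.savez('top3.npz',p=p,W=cloud(c,d));W=cloud(c,d)
q=W[box(256,212,306,250)];print('bay z',np.nanpercentile(q[:,2],[5,50,90,98]))
E
```

```text
[455.29165422 364.2099557  233.26668992] [ 0.17088951 -0.0904173  -0.05483032] [ 0.78  0.59  1.13 -0.37  1.78  0.77]
cup rim ((492.9466247558594, 376.09735107421875), 31.53013801574707) [50.6230582  63.02126242 66.03689929] 1552
[-3.01523750e-02  6.81611097e-03  6.07218345e+01]
inside z [-1.33869012  0.55325548 65.44808326]
bay z [ 0.52911957  4.61852672 24.10574061 28.62987211]
```

View pics/top3.png

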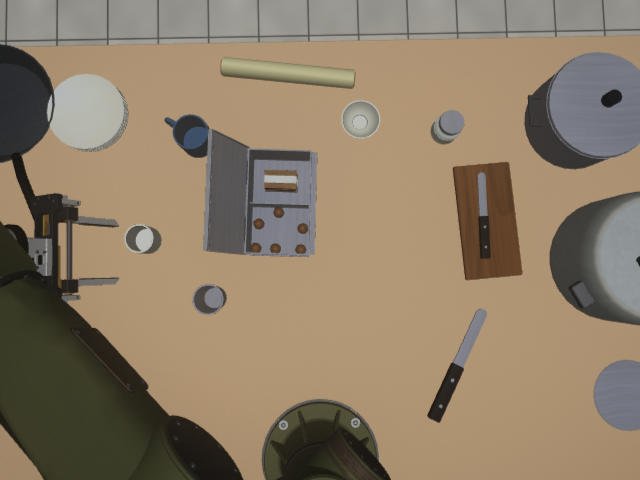

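The view shows all six longans in the bay, at (258,223), (278,212), (302,228), (256,248), (275,248) and (300,249). The carton is on the pile, the knife is on the board, and the cup stands upright and empty at (140,238), about 38 mm from where I set it down. Now I'll close the lid from behind with the fingers closed.

Emit:
{"fn": "jog_arm", "kwargs": {
  "plan": [0.01,-0.02,0.03,5,0,0,0.03,-0.04,0.05,12,0,0,0.05,-0.06,0.05,19,0,-1,0.07,-0.08,0.05,26,0,-2,0.09,-0.1,0.03,29.9,0,-2,0.106,-0.123,0,29.9,0,-2,0.106,-0.123,-0.02,29.9,0,-2,0.106,-0.123,-0.02,29.9,0,-2,0.106,-0.123,-0.02,29.9,0,-2,0.106,-0.123,-0.02,29.9,0,-2],
  "claw": 0.0,
  "force": 20
}}

```text
clock: 40.65
eef_pos: [560.4, 241.0, 206.9]
eef_rot: [-3.135, -0.0, 1.538]
wrist_force: [0.3, 1.5, -0.6]
finger_gap: 15.6
finger_force: 0.0
```

```bash
python3 - <<'E'
from h import *
s=manip.read_state();print(s['eef_pos'],s['eef_rot'],s['finger_gap'],s['joints'].round(2))
p0=s['eef_pos']
for t in (108,100,90,80,70,60,52,45,38,30,25,20,15,10,6,3):
    a=np.radians(t);y=141-125*np.cos(a)+4.5*np.sin(a)+8;z=96+125*np.sin(a)+4.5*np.cos(a)
    print(t,round((y-p0[1])/1000,3),round((z-p0[2])/1000,3))
E
```

```text
[560.40082823 241.00798104 206.86666725] [-3.13545624e+00 -2.91376363e-04  1.53793711e+00] 15.564496889408066 [0.34 0.44 1.33 0.   1.38 0.38]
108 -0.049 0.007
100 -0.066 0.011
90 -0.088 0.014
80 -0.109 0.013
70 -0.131 0.008
60 -0.151 -0.0
52 -0.165 -0.01
45 -0.177 -0.019
38 -0.188 -0.03
30 -0.198 -0.044
25 -0.203 -0.054
20 -0.208 -0.064
15 -0.212 -0.074
10 -0.214 -0.085
6 -0.216 -0.093
3 -0.217 -0.1
```

Emit:
{"fn": "jog_arm", "kwargs": {
  "plan": [0,-0.015,0.003,0,0,0,0,-0.03,0.006,0,0,0,0,-0.045,0.008,0,0,0,0,-0.058,0.01,0,0,0,0,-0.072,0.012,0,0,0,0,-0.088,0.014,0,0,0,0,-0.109,0.013,0,0,0,0,-0.131,0.008,0,0,0,0,-0.151,0,0,0,0,0,-0.165,-0.01,0,0,0,0,-0.177,-0.019,0,0,0,0,-0.188,-0.03,0,0,0,0,-0.198,-0.044,0,0,0,0,-0.203,-0.054,0,0,0,0,-0.208,-0.064,0,0,0,0,-0.212,-0.074,0,0,0,0,-0.214,-0.085,0,0,0,0,-0.216,-0.093,0,0,0,0,-0.217,-0.1,0,0,0,0,-0.217,-0.1,0,0,0]
}}

```text
clock: 42.65
eef_pos: [560.0, 23.3, 104.6]
eef_rot: [-3.133, 0.0, 1.537]
wrist_force: [0.7, -0.3, -0.0]
finger_gap: 0.5
finger_force: 0.0
```

```bash
python3 - <<'E'
from h import *
s=manip.read_state();print(s['eef_pos'],s['wrist_force'],s['finger_gap'])
c,p,d=snap('wrist');W=cloud(c,d)
for u in(200,420): print([tuple(W[v,u].round(0).tolist()) for v in range(60,480,40)])
E
```

```text
[560.03267638  23.25307196 104.64769058] [ 0.69886844 -0.29040484 -0.04808946] 0.48358694984614753
[(510.0, 138.0, 100.0), (509.0, 120.0, 103.0), (507.0, 102.0, 103.0), (504.0, 83.0, 102.0), (502.0, 62.0, 103.0), (499.0, 40.0, 103.0), (497.0, 18.0, 104.0), (453.0, -68.0, 0.0), (541.0, 57.0, 226.0), (540.0, 48.0, 227.0), (541.0, 42.0, 230.0)]
[(613.0, 134.0, 100.0), (613.0, 117.0, 102.0), (614.0, 98.0, 103.0), (615.0, 79.0, 103.0), (615.0, 59.0, 104.0), (616.0, 37.0, 103.0), (617.0, 14.0, 104.0), (586.0, 56.0, 213.0), (583.0, 55.0, 226.0), (583.0, 45.0, 225.0), (582.0, 42.0, 231.0)]
```

Nearly shut, with about 1.5° left. I'll press it home near the lip.

Emit:
{"fn": "jog_arm", "kwargs": {
  "plan": [0,0,-0.002,0,0,0,0,0,-0.004,0,0,0,0,0,-0.006,0,0,0,0,0,-0.007,0,0,0,0,0,-0.007,0,0,0]
}}

```text
clock: 43.2
eef_pos: [560.8, 23.2, 100.5]
eef_rot: [-3.136, 0.0, 1.537]
wrist_force: [-7.6, -0.4, 18.9]
finger_gap: 0.4
finger_force: 9.2
```

```bash
cat > lid.py <<'E'
from h import *
s=manip.read_state();print(s['eef_pos'],s['wrist_force'])
c,p,d=snap('wrist');W=cloud(c,d)
m=(W[...,2]>90)&(W[...,2]<112)&(abs(W[...,0]-560)<105)&(abs(W[...,0]-560)>40)&(W[...,1]>0)&(W[...,1]<135);q=W[m]
print('lid',np.polyfit(q[:,1]-141,q[:,2],1),len(q))
E
python3 lid.py
```

```text
[560.76410999  23.20949633 100.48130394] [-7.64904845 -0.43254027 18.91711912]
lid [1.38869109e-03 1.01302192e+02] 68124
```

Emit:
{"fn": "jog_arm", "kwargs": {
  "plan": [0,0,-0.002,0,0,0,0,0,-0.004,0,0,0,0,0,-0.004,0,0,0]
}}

```text
clock: 43.55
eef_pos: [561.1, 23.2, 99.9]
eef_rot: [-3.138, 0.001, 1.537]
wrist_force: [-24.5, -1.6, 54.4]
finger_gap: 0.5
finger_force: 27.2
```

Emit:
{"fn": "jog_arm", "kwargs": {
  "plan": [0,0,0.01,0,0,0,0,0,0.04,0,0,0,0,0,0.09,0,0,0,0,0,0.14,0,0,0,0,0,0.14,0,0,0,0,0,0.14,0,0,0]
}}

```text
clock: 44.15
eef_pos: [560.5, 23.3, 235.2]
eef_rot: [-3.136, 0.0, 1.537]
wrist_force: [0.1, -0.9, -0.7]
finger_gap: 0.4
finger_force: 0.0
```

```bash
python3 lid.py; python3 - <<'E'
from h import *
c,p,d=snap('scene');W=cloud(c,d)
m=(W[...,2]>40)&(W[...,2]<75)&(abs(W[...,0]-493)<60)&(abs(W[...,1]-376)<60);q=W[m];print('cup',cv2.minEnclosingCircle(q[:,:2].astype(np.float32)),q[:,2].max())
S=np.load('scene1.npz')
def obj(W,n,x,y,r=60,z=12):
    m=(W[...,2]>z)&(W[...,2]<110)&(np.hypot(W[...,0]-x,W[...,1]-y)<r);return np.median(W[m],0).round(1)
for n,x,y in(('tumbler',359,227),('mug',714,270),('dish',751,-110),('jar',722,-300)): print(n,obj(S['W'],n,x,y),obj(W,n,x,y))
c,p,d=snap('top');W=cloud(c,d);g=p.astype(int)
bd=box(465,165,505,265);sat=g.max(-1)-g.min(-1)
print('knife handle px',np.argwhere(bd&(g.max(-1)<45)).mean(0) if (bd&(g.max(-1)<45)).any() else None,'blade',np.argwhere(box(474,165,492,215)&(sat<25)&(g.max(-1)>90)).mean(0))
E
```

```text
[560.54371964  23.29634417 235.23004505] [ 0.07787345 -0.89025206 -0.6925881 ]
lid [1.20911902e-03 1.01340900e+02] 23321
cup ((491.9091796875, 375.87371826171875), 34.22185516357422) 67.85663100440809
tumbler [369.7 232.3  57.2] [369.5 232.   57.8]
mug [719.1 263.2  57.5] [719.2 263.3  57.2]
dish [ 743.3 -127.6   22.2] [ 744.4 -128.5   22.1]
jar [ 733.7 -282.4   57.4] [ 733.4 -282.6   58. ]
knife handle px [237.44642857 480.01785714] blade [193.63501484 481.91691395]
```

Everything is in place: the lid is shut, the cup is upright, and the bystanders haven't moved. Handing in.

```bash
python3 -c "
from cell import manip
print(manip.sign_off())"
```

```text
the job is handed in; nothing more can be done
None
```

The snack tin is packed and handed in at about 44 s: the lid was prised with the small knife and is shut again, the knife is on the board, the one carton lies flat on the pile, all six longans are in the bay, and the empty cup stands upright, though about 38 mm from where I set it down (probably the announced knock); the jar, mug, dish and tumbler did not move.

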